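Put the rasps away and latch the tray

TASK

Lift the steel latch bar out of its keeper and swing it well clear of the rasp tray. Put any wooden offcuts lying in the tray into the scrap box and lay every rasp and file that is out on the bench flat in a compartment of its own, handle in the wide bay and blade in the narrow slot; when all of them are in, swing the bar back, lift it over the keeper and let it drop fully down into the notch, leaving the jar, the tin and the cane handle where they are.

Things in the scene. Friction and masses are not known exactly. Their poses are not given: they have to be found in the camera images.
- tray: Fixed plywood tray, 216 x 210 mm, floor 6 mm thick. Origin: centre of its underside, on the bench; z up. Four equal compartments side by side along its x (52 mm pitch), each running along y: y -97 to 14 mm a handle bay 44 mm wide, dividers and outer walls 8 mm high over the floor; y 14 to 97 mm a blade slot 22 mm wide between blocks 18 mm high. So handles lie to -y, blades to +y.
- bar_swing (a joint): Swing of the steel latch bar about an upright pin at point pivot, rad. 0: latched, lying along tray -x over the handle bays. Grows as the free end swings outward to tray -y (counter-clockwise from above), up to 1.1. Stays where left (friction 0.06 N m). Beyond 0.5 it is clear of all compartments.
- bar_lift (a joint): Lift of the bar's free end about a level pin at point pivot, rad. 0: level, its lowest, both latched and swung out; up to 0.6. Let go, it falls to 0 by its weight (about 1.6 N at the knob lifts it). Bar 14 x 14 mm, 355 mm long; when level its underside is 38 mm above the bench, 6 mm over handles lying in the tray.
- pivot (a point): Where the bar's swing and lift axes cross, on the bar's centre line: tray (150, -75, 45) mm. Axes parallel to the tray's.
- knob (a point): Middle of the upright round wooden knob near the bar's free end: 22 mm diameter, from 16 mm below to 16 mm above this point (9 to 41 mm above the bar's centre line). 340 mm from the pivot along the bar and 25 mm above its centre line, 70 mm above the bench when level. Moves with the bar; its -x axis points along the bar to the free end.
- notch (a point): Floor level of the keeper notch at tray (-155, -75, 38) mm, under the latched bar, 305 mm from the pivot. Two steel cheeks, 12 mm thick along the bar, 10 mm wide across it, leave a 22 mm gap for the 14 mm bar. The outer cheek (tray -y) rises 22 mm above this point, the inner 32 mm. The bar must be lifted over the outer cheek (bar_lift above 0.09) to go in or out.
- bay0 (a point): Seat point of the first compartment: where the origin of a rasp seated in it lies, at tray (-78, -41.5, 19) mm, 13 mm above the tray floor. Axes parallel to the tray's. The seat points of the other three compartments lie 52, 104 and 156 mm further along tray +x (tray x = -26, 26, 78 mm). Any rasp fits any compartment, one each.
- rasp0: Loose flat rasp, light wooden handle, steel blade 14 x 5 mm. About 90 g, may be absent. Handle 95 mm long, 26 x 26 mm with rounded edges; the blade goes on 73 mm from the handle's front, on its axis (168 mm overall). Origin: on the axis at the middle of the handle, 13 mm above what it lies on; its x axis points to the blade. Balances about 25 mm forward of the origin.
- rasp1: Loose round file, light wooden handle, steel blade 11 mm diameter. About 90 g, may be absent. Handle 95 mm long, 26 x 26 mm with rounded edges; the blade goes on 73 mm from the handle's front, on its axis (168 mm overall). Origin: on the axis at the middle of the handle, 13 mm above what it lies on; its x axis points to the blade. Balances about 25 mm forward of the origin.
- rasp2: Loose flat rasp, dark wooden handle, steel blade 14 x 5 mm. About 90 g, may be absent. Handle 95 mm long, 26 x 26 mm with rounded edges; the blade goes on 73 mm from the handle's front, on its axis (168 mm overall). Origin: on the axis at the middle of the handle, 13 mm above what it lies on; its x axis points to the blade. Balances about 25 mm forward of the origin.
- rasp3: Loose round file, dark wooden handle, steel blade 11 mm diameter. About 90 g, may be absent. Handle 95 mm long, 26 x 26 mm with rounded edges; the blade goes on 73 mm from the handle's front, on its axis (168 mm overall). Origin: on the axis at the middle of the handle, 13 mm above what it lies on; its x axis points to the blade. Balances about 25 mm forward of the origin.
- tip0 (a point): Tip of the blade of rasp0, 120.5 mm ahead of its origin on its axis.
- tip1 (a point): Tip of the blade of rasp1, 120.5 mm ahead of its origin on its axis.
- tip2 (a point): Tip of the blade of rasp2, 120.5 mm ahead of its origin on its axis.
- tip3 (a point): Tip of the blade of rasp3, 120.5 mm ahead of its origin on its axis.
- scrap_box: Fixed open metal box on the bench for offcuts, 130 x 130 mm, 40 mm tall, walls and floor 6 mm. Origin: centre of its underside; z up.
- offcut0: Loose square wooden offcut, 60 x 26 x 26 mm, about 30 g, may be absent. Origin: its centre; its x axis runs along its 60 mm length. Starts lying along one of the handle bays, under the bar.
- offcut1: Loose square wooden offcut, 60 x 26 x 26 mm, about 30 g, may be absent. Origin: its centre; its x axis runs along its 60 mm length. Starts lying along one of the handle bays, under the bar.
- offcut2: Loose square wooden offcut, 60 x 26 x 26 mm, about 30 g, may be absent. Origin: its centre; its x axis runs along its 60 mm length. Starts lying along one of the handle bays, under the bar.
- glue_jar: Bystander: brown glass glue jar, 70 mm diameter, 100 mm tall. Origin: centre of its underside.
- wax_tin: Bystander: plain metal tin, 80 mm diameter, 45 mm tall. Origin: centre of its underside.
- cane_head: Bystander: unfinished wooden cane handle, about 110 x 70 mm, 26 mm tall. Origin: on its underside.
Not all that is in view belongs to the job. Leave any green look-alike of the rasp2 alone. Leave any red look-alike of the rasp1 alone.

How it is judged:
By the outcome, as a careful person would: the job done as asked, in the order asked, and still so for the second after the job is handed in, with the robot touching nothing.
Of rasp0, rasp1, rasp2, rasp3 only 3 to 4 are there at a start; the rules pass over those that are not, and their reading is None.
Of offcut0, offcut1, offcut2 only 1 to 2 are there at a start; the rules pass over those that are not, and their reading is None.
At some moment in a run one of rasp0, rasp1, rasp2, rasp3 may be knocked a few centimetres aside while the robot is not near it.
Once in a run the grip may slacken for a moment while it holds something.
It also fails if it takes over 210 s, if anything falls off the work surface, if the arm or the gripper's body presses on something with over 40 N, if the wrist force passes 120 N, or if a joint passes its speed limit or range.

ROBOT

A 6-joint arm with a two-finger parallel gripper is mounted at the origin on the work surface. World frame = base frame: x ahead of the robot, y to its left, z up, the work surface at z = 0. Lengths are in mm, angles in rad, forces in N, time in s.
With the tool pointing down it reaches from about 400 to 925 mm from the base axis. Payload 12.5 kg.
Tool frame: the origin (TCP) lies at the centre of the arm's flange, where the gripper is bolted on; the fingertips stand 190 mm ahead of it and the grasp point (between the pads) lies 171 mm ahead of it; z points along the fingers, x is the direction in which the jaws open and shut, and the axes are right-handed (so a half turn about z gives the same grasp; the last joint's range is limited). The gripper opens to 95 mm and grips with 3 to 60 N. Pads are 20 mm wide; open, the fingers measure 119 mm over their backs; the gripper's body (75 mm by 180 mm) begins 59 mm behind the grasp point.
Start: joints at [-1.256, 0.491, 1.559, -0, 1.092, -0.106], TCP at [255.325, -570.468, 404.761] pointing down, gripper open.
Joint ranges: [-3.1, 3.1], [-0.84, 2.19], [0.05, 2.79], [-1.13, 4.28], [0.06, 2.93], [-2.69, 2.69]. Speed limits (rad/s): [2.22, 2.22, 2.79, 3.14, 3.14, 3.14].

INTERFACE

Orientations are given as a unit quaternion [x, y, z, w].
In Python, from workcell import readout, vision, env gives the robot as it stands.
- The arm moves only by the tool drive_tool, never from a script. Its argument "plan" is a list of rows, each a list of 4 numbers: the shift along the tool's x, y, z in mm, then the turn about the tool's z in rad. In form: [[x, y, z, roll], ...]. A call has 1 to 5 rows; each row is the pose to reach, as a shift and turn from the pose commanded when the call began, along the tool's axes at that moment; what a row does not reach only later rows make up. A row lasts 1/12 s, in which the tool goes at most 41.7 mm and 7.16 degrees, less where a joint would pass 70% of its speed; a pose out of reach is approached as far as the arm can. A call with a gripper value outside its range is refused whole. "jaw" is the finger opening in mm, from 0 to 95.1, set as the call begins (left out, the last holds). The fingers move at their own pace and stop on an object; the grip force is fixed at half the most. Time passes only in rows, so rows that repeat a pose let the fingers close. It gives the time, the measured TCP pose, the force and the opening at its end, in the units of the state.
- readout.get_obs(): the state, without advancing time (a new reading comes with each control period).
- vision.snapshot(name): name is "side" or "top"; returns a dict with "image" (384x512x3 uint8, red, green, blue), "vfov" (degrees; the focal length in pixels is half the picture's height over the tangent of half this angle, whatever the lens; pixels are square), "cx", "cy" (the principal point, pixels), "cam_to_world" (4x4, takes a point from camera to world coordinates). Camera axes: x right, y down, z forward; pixel columns grow to the right and rows downward; lengths in mm; the calibration is good to about 2 mm. A picture is of the moment at which its call begins. There is no depth.
- env.sign_off(): hands the job in, once; it reports no verdict.
The state is a dict: "t": time; "joints": joint angles; "joint_velocities": joint speeds; "effort": joint torques, N m; "tool_pos": TCP position; "eef_rot": TCP orientation; "force": force on the tool from outside, world axes, zero at the start; "ft_torque": the same for the moment, N m; "grip_width": opening from 0.0 (shut) to 1.0 (fully open).
Only numpy, scipy, OpenCV 4.12 (cv2) and the standard library are available. Lean on these libraries where they do the work, as an engineer would, in place of code of your own. Each camera call takes 0.05 s, during which the arm holds its last target.

## Working session

There is one attempt and no reset: what is moved stays moved. The work goes in short steps, Python scripts to look and compute and a tool call to move; the robot and the scene stay as the last step left them, time stands still between calls to the robot, and variables do not carry over. Pictures are saved under pics/ and viewed, and the job is handed in when it is done.

Besides the shell and the picture viewer there is one more tool, called after "Emit:" in YAML: its name, and indented under it one key for each argument. drive_tool: Moves the arm, as the interface text tells. Its arguments: {"type":"object","properties":{"plan":{"type":"array"},"jaw":{"type":"number"}},"required":["plan"]}

```bash
mkdir -p pics; ls; python3 - <<'E'
from workcell import readout, vision
import cv2, numpy as np
print(readout.get_obs())
for n in ("side","top"):
    s=vision.snapshot(n); print(n,s["vfov"],s["cx"],s["cy"],np.round(s["cam_to_world"],4).tolist(), [k for k in s])
    cv2.imwrite(f"pics/{n}0.png",cv2.resize(s["image"][:,:,::-1],(800,600),interpolation=cv2.INTER_CUBIC))
    cv2.imwrite(f"pics/{n}0_raw.png",s["image"][:,:,::-1])
E
```

```text
pics
{'t': 0.0, 'joints': array([-1.25562393e+00,  4.91550002e-01,  1.55948583e+00, -3.66983363e-05,
        1.09169299e+00, -1.05587070e-01]), 'joint_velocities': array([ 0.00014119,  0.00034366, -0.00220536,  0.00028461, -0.00249276,
        0.00011531]), 'effort': array([ 1.18099433e-03, -6.12645435e+01, -2.58179533e+01,  6.93037058e-02,
        4.82398644e-02, -1.42106110e-04]), 'tool_pos': array([ 255.29498509, -570.43150021,  404.15503648]), 'eef_rot': array([ 8.39186748e-01, -5.43843065e-01, -4.51753307e-04, -3.44822932e-04]), 'force': array([-0.22346923, -0.00947123,  0.46680307]), 'ft_torque': array([-0.00335263,  0.05181779, -0.00259677]), 'grip_width': 1.0022004504926603}
side 43.48245150616718 255.72497940611646 193.75468766581895 [[-0.9735, -0.1757, 0.1463, 329.6762], [-0.2285, 0.7197, -0.6556, 1111.4523], [0.0099, -0.6717, -0.7408, 1159.046], [0.0, 0.0, 0.0, 1.0]] ['image', 'vfov', 'cx', 'cy', 'cam_to_world']
top 45.23791348300985 259.35411247111705 184.52530892962932 [[-0.0186, -0.9861, 0.1649, 343.6369], [-0.9997, 0.0208, 0.0117, 146.1365], [-0.0149, -0.1647, -0.9862, 1269.9959], [0.0, 0.0, 0.0, 1.0]] ['image', 'vfov', 'cx', 'cy', 'cam_to_world']
```

View pics/top0.png

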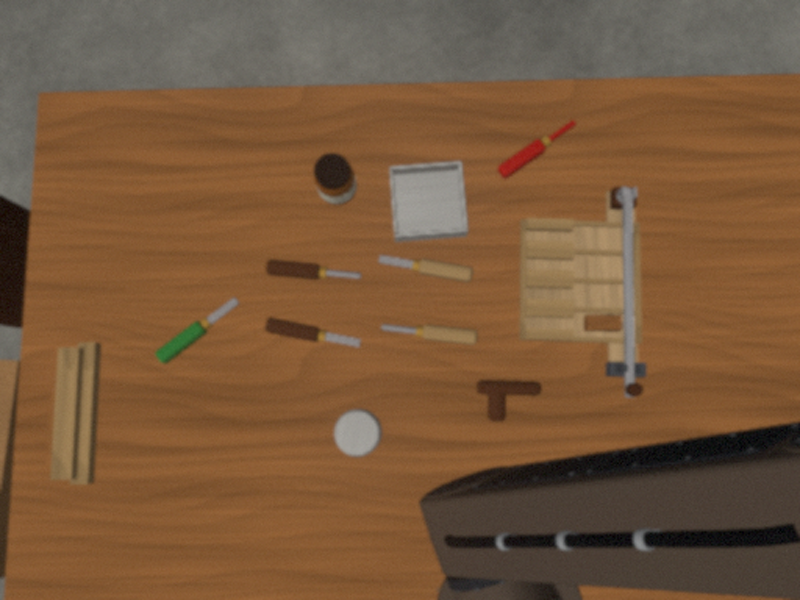

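View pics/side0.png

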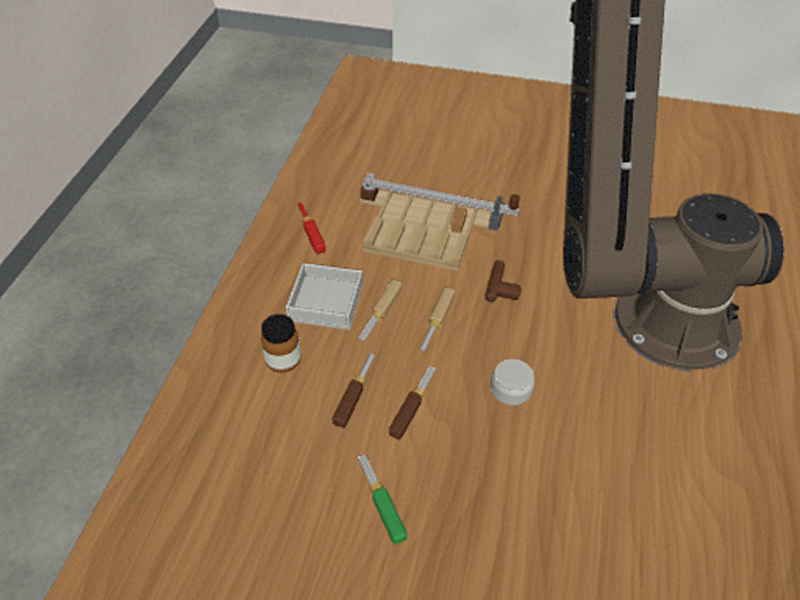

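```bash
cat > h.py <<'E'
import numpy as np, cv2, json
from workcell import readout, vision
def snap(n,save=None):
    s=vision.snapshot(n)
    if save: cv2.imwrite(f"pics/{save}.png",s["image"][:,:,::-1])
    return s
def ray(s,u,v):
    H=s["image"].shape[0]; f=H/2/np.tan(np.radians(s["vfov"])/2)
    T=np.array(s["cam_to_world"]); d=T[:3,:3]@np.array([(u-s["cx"])/f,(v-s["cy"])/f,1.])
    return T[:3,3],d
def onz(s,u,v,z):
    o,d=ray(s,u,v); k=(z-o[2])/d[2]; return o+k*d
def proj(s,P):
    H=s["image"].shape[0]; f=H/2/np.tan(np.radians(s["vfov"])/2)
    T=np.array(s["cam_to_world"]); p=T[:3,:3].T@(np.asarray(P,float)-T[:3,3]); return np.array([s["cx"]+f*p[0]/p[2],s["cy"]+f*p[1]/p[2]])
def tri(s1,p1,s2,p2):
    o1,d1=ray(s1,*p1);o2,d2=ray(s2,*p2)
    k=np.linalg.lstsq(np.c_[d1,-d2],o2-o1,rcond=None)[0]
    a=o1+k[0]*d1;b=o2+k[1]*d2; return (a+b)/2,np.linalg.norm(a-b)
def crop(s,x0,y0,w,h,k,name):
    c=cv2.resize(s["image"][y0:y0+h,x0:x0+w,::-1],None,fx=k,fy=k,interpolation=cv2.INTER_CUBIC)
    for i in range(0,w,10):
        cv2.line(c,(i*k,0),(i*k,8 if i%50 else 20),(0,255,255),1)
        if (x0+i)%20==0: cv2.putText(c,str(x0+i),(i*k,18),0,.4,(0,255,255),1)
    for i in range(0,h,10):
        cv2.line(c,(0,i*k),(8,i*k),(0,255,255),1)
        if (y0+i)%20==0: cv2.putText(c,str(y0+i),(8,i*k+4),0,.4,(0,255,255),1)
    cv2.imwrite(f"pics/{name}.png",c)
E
python3 - <<'E'
from h import *
t=snap("top");s=snap("side")
crop(t,320,110,100,150,4,"c_tray_t"); crop(t,160,150,160,90,5,"c_r_t")
crop(s,220,100,130,80,6,"c_tray_s"); crop(s,200,170,100,120,5,"c_r_s")
E
```

```text
(no output)
```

View pics/c_tray_t.png

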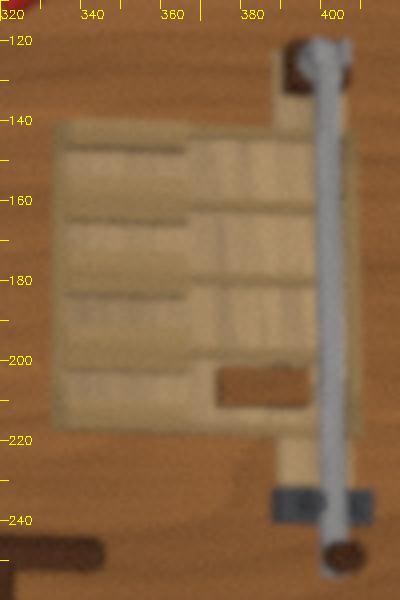

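View pics/c_tray_s.png

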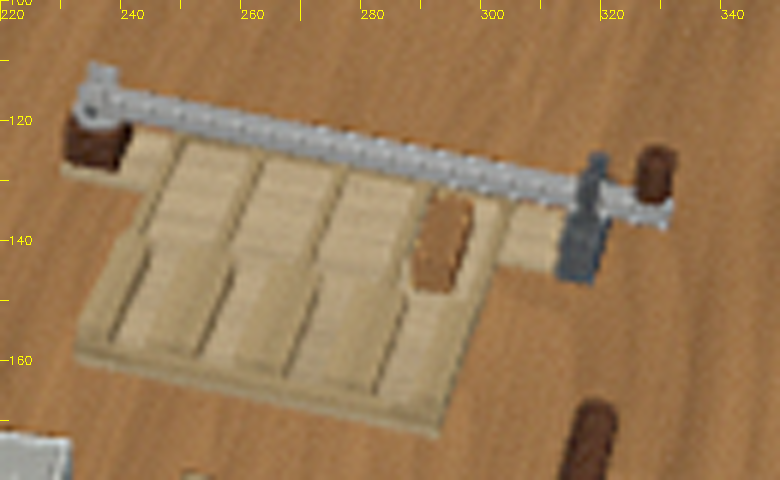

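View pics/c_r_t.png

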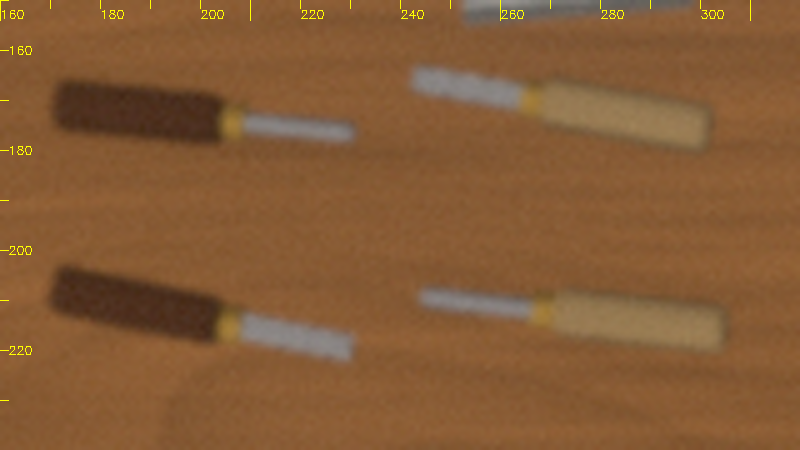

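View pics/c_r_s.png

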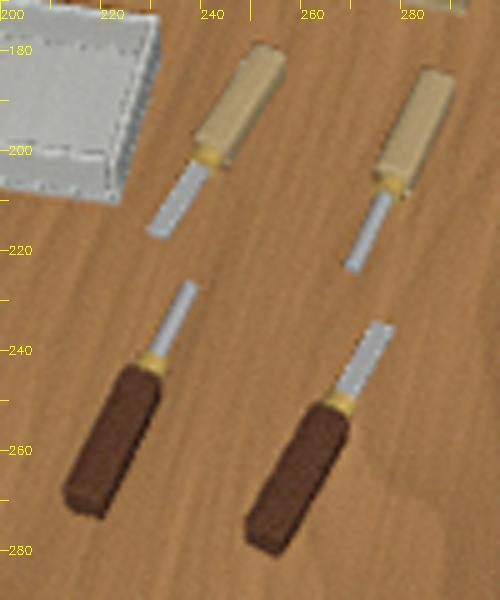

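```bash
python3 - <<'E'
from h import *
from scipy.optimize import least_squares
t=snap("top");s=snap("side")
C=[(t,(333,140.3),(108,105,24)),(t,(333,217.5),(-108,105,24)),(t,(409.2,141.7),(108,-105,14)),(t,(410.5,219.2),(-108,-105,14)),
(t,(385,161.8),(52,-30,14)),(t,(385,180.2),(0,-30,14)),(t,(385,199),(-52,-30,14)),(t,(406,248.7),(-190,-75,86)),
(s,(232.5,159.7),(108,105,0)),(s,(292.8,172.7),(-108,105,0)),(s,(329.2,129.2),(-190,-75,70))]
def w(p,P):
    c,n=np.cos(p[2]),np.sin(p[2]); return np.array([p[0]+c*P[0]-n*P[1],p[1]+n*P[0]+c*P[1],P[2]])
def res(p): return np.concatenate([proj(k,w(p,P))-np.array(m) for k,m,P in C])
r=least_squares(res,[500,-150,0],loss="soft_l1",f_scale=1); print(r.x); print(np.round(r.fun.reshape(-1,2) if len(r.fun)==22 else r.fun,1))
print("tri knob",tri(t,(406,248.7),s,(329.4,124.8)))
for n,P in dict(knob=(-190,-75,70),bay0=(-78,-41.5,19),bay3=(78,-41.5,19)).items(): print(n,w(r.x,P))
# offcut
print("off", onz(t,385.5,206.5,32), tri(t,(385.5,206.3),s,(293.5,140)))
# rasps: triangulate handle top-centre points: back end, front end, tip
R={'D1_round':((170.5,170.5),(204,174),(230.5,176.5)),'L_flat':((301,175.5),(267,169.3),(242.5,165.8)),
'D2_flat':((170.8,207.8),(203.5,215.6),(230.5,219.8)),'L_round':((304.5,215.5),(269,212),(243.5,209.2))}
for n,(a,b,tp) in R.items():
    A=onz(t,*a,24);B=onz(t,*b,24);T=onz(t,*tp,15)
    d=T-A; print(n,A[:2].round(),B[:2].round(),T[:2].round(),"hl",np.linalg.norm((A-B)[:2]).round(1),"L",np.linalg.norm(d[:2]).round(1),"ang",np.arctan2(d[1],d[0]).round(3),"org",(T-120.5*d/np.linalg.norm(d))[:2].round(1))
    
# scrap box corners top
for p in ((389.,0),): pass
E
```

```text
[ 5.60696540e+02 -1.48897126e+02 -5.34676043e-02]
[[ 1.3 -0.7]
 [ 0.7 -0.4]
 [-0.   1.1]
 [ 0.2  0.8]
 [-2.6 -0.2]
 [-2.4 -0.2]
 [-2.3 -0.3]
 [ 2.2  0.8]
 [-0.3  0.1]
 [ 0.1 -0.1]
 [-0.3 -1. ]]
tri knob (array([ 367.96223746, -206.92351811,   90.76338216]), np.float64(1.77353338589651))
knob [ 366.95990007 -213.63594192   70.        ]
bay0 [ 480.5901577 -186.169334    19.       ]
bay3 [ 636.36722561 -194.50630668   19.        ]
off [ 483.551751   -177.56190044   32.        ] (array([ 484.37928577, -180.98296263,   19.03241688]), np.float64(2.3547541663122105))
D1_round [596. 406.] [585. 313.] [578. 241.] hl 93.5 L 166.2 ang -1.684 org [591.3 360.1]
L_flat [575.  46.] [594. 139.] [607. 207.] hl 95.0 L 164.1 ang 1.371 org [583.4  89. ]
D2_flat [493. 404.] [470. 314.] [458. 242.] hl 92.3 L 165.7 ang -1.785 org [483.1 359.1]
L_round [464.  40.] [476. 136.] [486. 206.] hl 96.5 L 166.8 ang 1.441 org [470.4  86.4]
```

```bash
python3 - <<'E'
from h import *
from scipy.optimize import least_squares
t=snap("top");s=snap("side")
N=np.nan
C=[(t,(333,140.3),(108,105,24)),(t,(333,217.5),(-108,105,24)),(t,(409.2,141.7),(108,-105,14)),(t,(410.5,219.2),(-108,-105,14)),
(t,(N,161.8),(52,-30,14)),(t,(N,180.2),(0,-30,14)),(t,(N,199),(-52,-30,14)),(t,(407.5,248.7),(-190,-75,86)),
(s,(232.5,159.7),(108,105,0)),(s,(292.8,172.7),(-108,105,0)),(s,(329.2,129.2),(-190,-75,70))]
def w(p,P):
    c,n=np.cos(p[2]),np.sin(p[2]); return np.array([p[0]+c*P[0]-n*P[1],p[1]+n*P[0]+c*P[1],P[2]])
def res(p): return np.nan_to_num(np.concatenate([proj(k,w(p,P))-np.array(m) for k,m,P in C]))
r=least_squares(res,[500,-150,0],loss="soft_l1",f_scale=1); print(r.x); print(np.round(r.fun.reshape(-1,2),1).tolist())
for n,P in dict(knob=(-190,-75,70),bay0=(-78,-41.5,19),bay3=(78,-41.5,19)).items(): print(n,w(r.x,P))
E
cat >> h.py <<'E'
TR=[0,0,0]
def go(P,jawang,grip=True,rows=None):
    """rows to get grasp point to P (world) with tool x axis along angle jawang (world, mod pi)."""
    o=readout.get_obs(); q=o["eef_rot"]
    from scipy.spatial.transform import Rotation as Ro
    R=Ro.from_quat(q).as_matrix(); p=o["tool_pos"].copy()
    tgt=np.array(P,float).copy()
    if grip: tgt[2]+=171
    d=R.T@(tgt-p); a=np.arctan2(R[1,0],R[0,0]); 
    # tool z is down: +roll turns x-axis clockwise seen from above
    roll=-(jawang-a); roll=(roll+np.pi/2)%np.pi-np.pi/2
    print("t",round(o["t"],2),"tcp",p.round(1),"jaw ang",round(a,3),"j6",o["joints"][5].round(2),"w",round(o["grip_width"]*95.1,1),"F",o["force"].round(1))
    print("shift",d.round(1),"roll",round(roll,3),"| alt roll",round(roll-np.sign(roll)*np.pi,3),"n rows>=",np.ceil(max(np.linalg.norm(d)/41,abs(roll)/.124)))
E
python3 - <<'E'
from h import *
go((367,-213,140),1.52)
E
```

```text
[ 5.60722500e+02 -1.47151577e+02 -4.80648512e-02]
[[0.5, -0.5], [0.2, -0.2], [-0.8, 0.9], [-0.3, 0.6], [0.0, -0.3], [0.0, -0.2], [0.0, -0.3], [0.4, 0.6], [-0.3, 0.6], [0.2, 0.2], [-0.4, -0.9]]
knob [ 367.33845337 -212.93615403   70.        ]
bay0 [ 480.81865801 -184.85603375   19.        ]
bay3 [ 636.63849477 -192.35126381   19.        ]
t 0.4 tcp [ 255.3 -570.5  404.6] jaw ang -1.15 j6 -0.11 w 95.0 F [ 0.3 -0.  -0.1]
shift [-280.7 -247.9   93.7] roll 0.472 | alt roll -2.67 n rows>= 10.0
```

Emit:
drive_tool:
  plan:
    - [-280.7,-247.9,93.7,0.472]
    - [-280.7,-247.9,93.7,0.472]
    - [-280.7,-247.9,93.7,0.472]
    - [-280.7,-247.9,93.7,0.472]
    - [-280.7,-247.9,93.7,0.472]
  jaw: 60

```text
t: 0.82
tool_pos: [315.6, -375.7, 353.9]
eef_rot: [-0.686, 0.727, -0.0, -0.0]
force: [1.1, -0.2, -0.3]
grip_width: 0.707
```

```bash
python3 - <<'E'
from h import *
go((367,-213,140),1.523)
E
```

```text
t 0.82 tcp [ 315.6 -375.7  353.9] jaw ang -1.629 j6 0.62 w 67.3 F [ 1.1 -0.2 -0.3]
shift [-165.4  -41.9   42.9] roll -0.01 | alt roll 3.131 n rows>= 5.0
```

Emit:
drive_tool:
  plan:
    - [-165.4,-41.9,42.9,0]
    - [-165.4,-41.9,42.9,0]
    - [-165.4,-41.9,42.9,0]
    - [-165.4,-41.9,42.9,0]
    - [-165.4,-41.9,42.9,0]
  jaw: 60

```text
t: 1.23
tool_pos: [366.0, -210.3, 310.3]
eef_rot: [-0.69, 0.724, 0.001, -0.0]
force: [-0.2, -0.2, 0.7]
grip_width: 0.633
```

```bash
python3 - <<'E'
from h import *
go((367,-213,74),1.523)
t=snap("top");s=snap("side")
crop(t,350,170,110,120,5,"k_t"); crop(s,280,40,110,110,5,"k_s")
E
```

```text
t 1.23 tcp [ 366.  -210.3  310.3] jaw ang -1.619 j6 0.94 w 60.2 F [-0.2 -0.2  0.7]
shift [ 2.8 -1.3 65.3] roll -0.001 | alt roll 3.141 n rows>= 2.0
```

View pics/k_s.png

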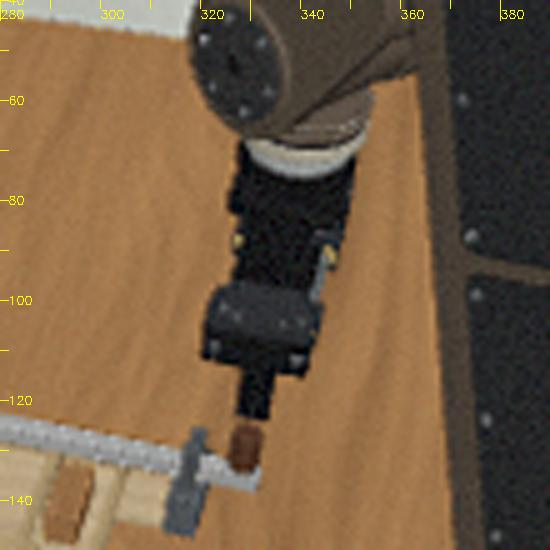

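View pics/k_t.png

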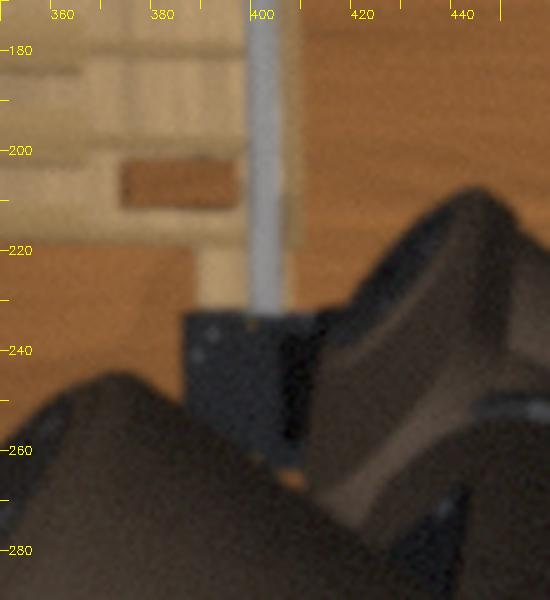

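Emit:
drive_tool:
  plan:
    - [2.5,-1,32,0]
    - [2.5,-1,65,0]
    - [2.5,-1,65,0]
    - [2.5,-1,65,0]
  jaw: 60

```text
t: 1.67
tool_pos: [366.7, -218.2, 245.9]
eef_rot: [-0.688, 0.725, 0.001, -0.0]
force: [-0.2, -0.5, -0.1]
grip_width: 0.631
```

Emit:
drive_tool:
  plan:
    - [0,0,0,0]
    - [0,0,0,0]
    - [0,0,0,0]
    - [0,0,0,0]
    - [0,0,0,0]
  jaw: 10

```text
t: 2.08
tool_pos: [366.8, -217.1, 247.1]
eef_rot: [-0.689, 0.725, -0.001, 0.0]
force: [0.1, -0.4, -0.8]
grip_width: 0.34
```

```bash
python3 - <<'E'
from h import *
go((367,-213,74),1.523)
s=snap("side")
crop(s,280,40,110,110,5,"k_s")
E
```

```text
t 2.08 tcp [ 366.8 -217.1  247.1] jaw ang -1.622 j6 0.93 w 32.3 F [ 0.1 -0.4 -0.8]
shift [-4.1 -0.   2.1] roll -0.003 | alt roll 3.138 n rows>= 1.0
```

View pics/k_s.png

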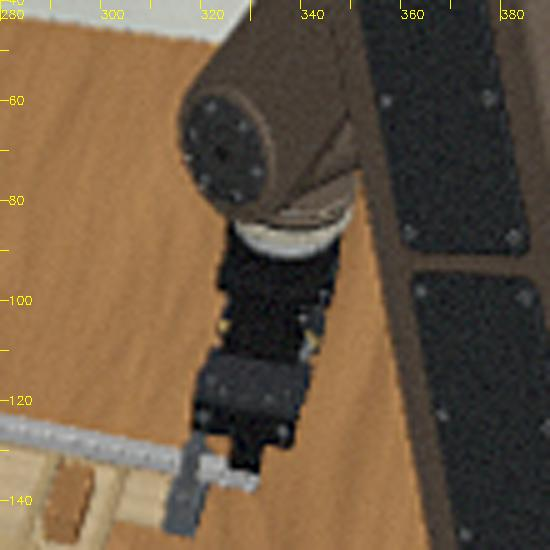

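Emit:
drive_tool:
  plan:
    - [-4,0,0,0]
    - [-4,0,1,0]
    - [-4,0,1,0]
    - [-4,0,1,0]
    - [-4,0,1,0]
  jaw: 10

```text
t: 2.55
tool_pos: [367.1, -213.1, 245.2]
eef_rot: [-0.689, 0.725, -0.0, -0.0]
force: [2.0, -1.5, -0.2]
grip_width: 0.226
```

Emit:
drive_tool:
  plan:
    - [0,0,0,0]
    - [0,0,0,0]

```text
t: 2.72
tool_pos: [367.0, -213.1, 245.3]
eef_rot: [-0.689, 0.725, -0.0, 0.0]
force: [2.1, 0.7, 0.0]
grip_width: 0.222
```

```bash
cat >> h.py <<'E'
TRAY=np.array([560.72,-147.15,-0.048])
def tw(P,yaw=0):
    p=TRAY;c,n=np.cos(p[2]),np.sin(p[2]); return np.array([p[0]+c*P[0]-n*P[1],p[1]+n*P[0]+c*P[1],P[2]])
def knob(th,ph):
    r=340*np.cos(ph)-25*np.sin(ph); z=45+340*np.sin(ph)+25*np.cos(ph)
    return tw((150-r*np.cos(th),-75-r*np.sin(th),z))
E
python3 - <<'E'
from h import *
from scipy.spatial.transform import Rotation as Ro
o=readout.get_obs(); print(o["tool_pos"],o["force"],o["grip_width"]*95.1)
R=Ro.from_quat(o["eef_rot"]).as_matrix()
for th,ph in [(0,.05),(0,.1),(0,.15),(0,.2),(.1,.2),(.2,.2),(.3,.2),(.4,.2),(.5,.2),(.6,.2),(.7,.2),(.8,.2),(.8,.1),(.8,0)]:
    print(th,ph,(R.T@(knob(th,ph)-knob(0,0))).round(1))
E
```

```text
[ 367.04127387 -213.14784265  245.28222387] [2.06756767 0.67577339 0.04519775] 21.097931438218758
0 0.05 [ -0.   -1.7 -17. ]
0 0.1 [ -0.   -4.2 -33.8]
0 0.15 [ -0.   -7.6 -50.5]
0 0.2 [ -0.  -11.8 -67. ]
0.1 0.2 [ 32.7 -13.5 -67. ]
0.2 0.2 [ 65.2 -18.5 -67. ]
0.3 0.2 [ 96.9 -26.7 -67. ]
0.4 0.2 [127.7 -38.1 -67. ]
0.5 0.2 [157.2 -52.5 -67. ]
0.6 0.2 [185.1 -69.7 -67. ]
0.7 0.2 [211.2 -89.6 -67. ]
0.8 0.2 [ 235.1 -112.1  -67. ]
0.8 0.1 [ 240.6 -106.8  -33.7]
0.8 0 [ 2.436e+02 -1.039e+02  1.000e-01]
```

Emit:
drive_tool:
  plan:
    - [0,-1,-12,0]
    - [0,-3,-25,0]
    - [0,-5,-38,0]
    - [0,-8,-51,0]
    - [0,-8,-51,0]

```text
t: 3.13
tool_pos: [374.8, -213.3, 297.6]
eef_rot: [-0.689, 0.725, -0.0, -0.0]
force: [-1.8, -0.2, -1.9]
grip_width: 0.226
```

Emit:
drive_tool:
  plan:
    - [0,0,0,0]

```text
t: 3.22
tool_pos: [374.6, -213.2, 296.1]
eef_rot: [-0.689, 0.725, 0.0, -0.0]
force: [-0.8, -0.0, -2.0]
grip_width: 0.222
```

```bash
python3 - <<'E'
from h import *
from scipy.spatial.transform import Rotation as Ro
o=readout.get_obs(); print(o["tool_pos"],o["force"],o["grip_width"]*95.1)
R=Ro.from_quat(o["eef_rot"]).as_matrix()
for th,ph in [(.1,.15),(.2,.15),(.3,.15),(.4,.15),(.5,.15),(.6,.15),(.7,.15),(.8,.15),(.8,0)]:
    print(th,ph,(R.T@(knob(th,ph)-knob(0,0.15))).round(1))
s=snap("side");crop(s,220,40,170,110,4,"k_s")
E
```

```text
[ 374.56310786 -213.24584059  296.13219164] [-0.776644   -0.02934491 -1.99906793] 21.09212734998106
0.1 0.15 [33.2 -1.8  0. ]
0.2 0.15 [66.  -6.8  0. ]
0.3 0.15 [ 98.2 -15.1   0. ]
0.4 0.15 [129.4 -26.6  -0. ]
0.5 0.15 [159.3 -41.2  -0. ]
0.6 0.15 [187.5 -58.6  -0. ]
0.7 0.15 [213.9 -78.8  -0. ]
0.8 0.15 [ 238.2 -101.5   -0. ]
0.8 0 [243.6 -96.3  50.5]
```

View pics/k_s.png

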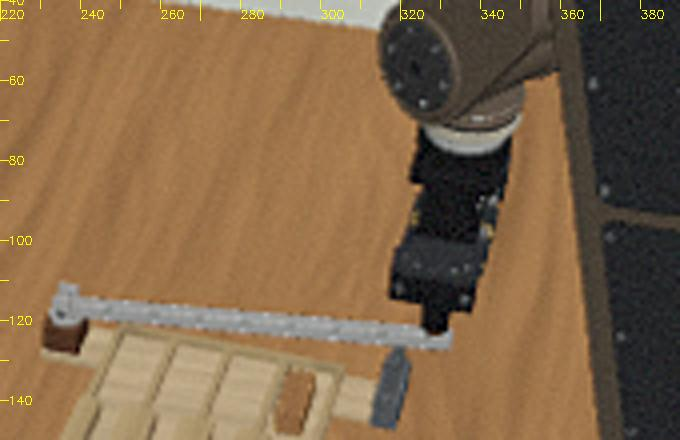

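Emit:
drive_tool:
  plan:
    - [33,-2,0,-0.1]
    - [66,-7,0,-0.2]
    - [98,-15,0,-0.3]
    - [129,-27,0,-0.4]
    - [159,-41,0,-0.5]

```text
t: 3.68
tool_pos: [407.2, -376.2, 295.0]
eef_rot: [0.848, -0.53, -0.001, -0.0]
force: [8.4, 4.1, -4.4]
grip_width: 0.222
```

Emit:
drive_tool:
  plan:
    - [0,0,0,0]
    - [0,0,0,0]

```text
t: 3.85
tool_pos: [407.4, -376.0, 294.5]
eef_rot: [0.847, -0.532, -0.001, 0.0]
force: [-5.8, -2.5, -0.8]
grip_width: 0.222
```

```bash
python3 - <<'E'
from h import *
from scipy.spatial.transform import Rotation as Ro
o=readout.get_obs(); print(o["tool_pos"],o["force"],o["grip_width"]*95.1)
R=Ro.from_quat(o["eef_rot"]).as_matrix()
print(knob(.5,.15))
for th,ph in [(.6,.15),(.7,.15),(.8,.15),(.8,.1),(.8,.05),(.8,0)]:
    print(th,ph,(R.T@(knob(th,ph)-knob(0.5,0.15))).round(1))
E
```

```text
[ 407.38540604 -375.98804805  294.47825959] [-5.844488   -2.53393079 -0.82256745] 21.151146317471255
[ 407.88818986 -374.46190764  120.52824199]
0.6 0.15 [33.2 -1.8 -0.1]
0.7 0.15 [66.  -6.9 -0.1]
0.8 0.15 [ 98.2 -15.2  -0.2]
0.8 0.1 [ 99.2 -12.   16.5]
0.8 0.05 [100.   -9.7  33.4]
0.8 0 [100.5  -8.1  50.4]
```

Emit:
drive_tool:
  plan:
    - [33,-2,0,-0.1]
    - [66,-7,0,-0.2]
    - [98,-15,0,-0.3]
    - [99,-12,17,-0.3]
    - [100,-10,33,-0.3]

```text
t: 4.27
tool_pos: [460.3, -461.6, 261.6]
eef_rot: [0.917, -0.399, 0.0, 0.001]
force: [-3.1, -2.3, -1.2]
grip_width: 0.222
```

Emit:
drive_tool:
  plan:
    - [0.5,1,10,0]
    - [1,2,16,0]
    - [1,2,16,0]

```text
t: 4.52
tool_pos: [459.0, -462.2, 245.7]
eef_rot: [0.917, -0.4, -0.001, -0.0]
force: [-1.6, -2.7, 0.3]
grip_width: 0.227
```

Emit:
drive_tool:
  plan:
    - [0,0,0,0]
    - [0,0,0,0]
    - [0,0,0,0]
    - [0,0,0,0]
  jaw: 50

```text
t: 4.85
tool_pos: [459.6, -462.0, 248.0]
eef_rot: [0.917, -0.399, 0.001, 0.0]
force: [0.3, -0.6, -0.3]
grip_width: 0.451
```

```bash
python3 - <<'E'
from h import *
o=readout.get_obs(); print(o["tool_pos"],o["force"],o["grip_width"]*95.1)
go((484,-179,140),-0.048)
s=snap("side");crop(s,220,30,170,140,4,"k_s")
E
```

```text
[ 459.57478086 -461.9988193   248.03538007] [ 0.33623195 -0.5588605  -0.34083672] 42.919434631080655
t 4.85 tcp [ 459.6 -462.   248. ] jaw ang -0.822 j6 -0.07 w 42.9 F [ 0.3 -0.6 -0.3]
shift [-190.5 -210.6  -63.2] roll -0.774 | alt roll 2.368 n rows>= 8.0
```

View pics/k_s.png

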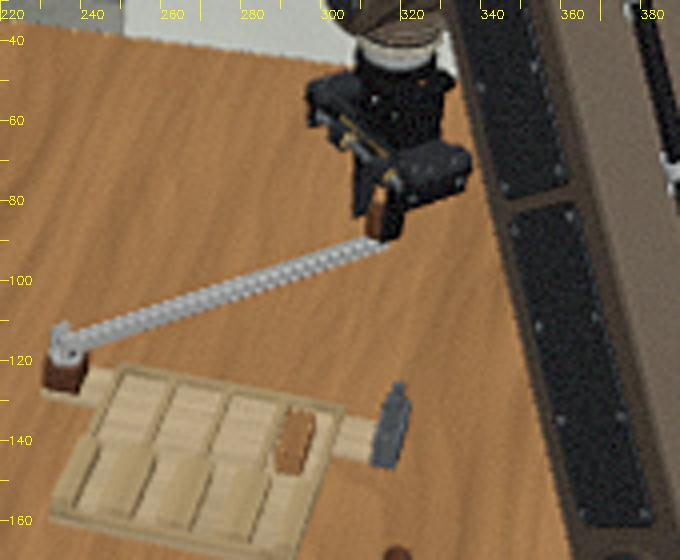

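Emit:
drive_tool:
  plan:
    - [0,0,-40,0]
    - [0,0,-63,0]
    - [-190.5,-210.6,-63,-0.774]
    - [-190.5,-210.6,-63,-0.774]
    - [-190.5,-210.6,-63,-0.774]
  jaw: 50

```text
t: 5.32
tool_pos: [469.7, -336.4, 310.9]
eef_rot: [0.976, -0.219, 0.001, 0.0]
force: [0.1, -0.1, 0.0]
grip_width: 0.524
```

```bash
python3 - <<'E'
from h import *
go((483,-178,100),-0.048)
E
```

```text
t 5.32 tcp [ 469.7 -336.4  310.9] jaw ang -0.442 j6 -0.29 w 49.9 F [ 0.1 -0.1  0. ]
shift [ -55.8 -148.8   39.8] roll -0.394 | alt roll 2.747 n rows>= 4.0
```

Emit:
drive_tool:
  plan:
    - [-55.8,-148.8,39.8,-0.394]
    - [-55.8,-148.8,39.8,-0.394]
    - [-55.8,-148.8,39.8,-0.394]
    - [-55.8,-148.8,39.8,-0.394]
    - [-55.8,-148.8,39.8,-0.394]

```text
t: 5.73
tool_pos: [483.7, -174.0, 269.5]
eef_rot: [1.0, -0.024, -0.001, -0.001]
force: [0.5, 1.1, -0.0]
grip_width: 0.525
```

Emit:
drive_tool:
  plan:
    - [0,0,0,0]
    - [0,0,0,0]

```text
t: 5.9
tool_pos: [484.5, -179.6, 270.9]
eef_rot: [1.0, -0.026, 0.001, 0.0]
force: [-0.6, -1.3, -0.2]
grip_width: 0.524
```

```bash
python3 - <<'E'
from h import *
go((483,-178,36),-0.048)
s=snap("side");crop(s,240,70,100,100,6,"k_s")
t=snap("top");crop(t,330,120,100,120,5,"k_t")
E
```

```text
t 5.9 tcp [ 484.5 -179.6  270.9] jaw ang -0.053 j6 -0.43 w 49.8 F [-0.6 -1.3 -0.2]
shift [-1.7 -1.5 63.9] roll -0.005 | alt roll 3.137 n rows>= 2.0
```

View pics/k_s.png

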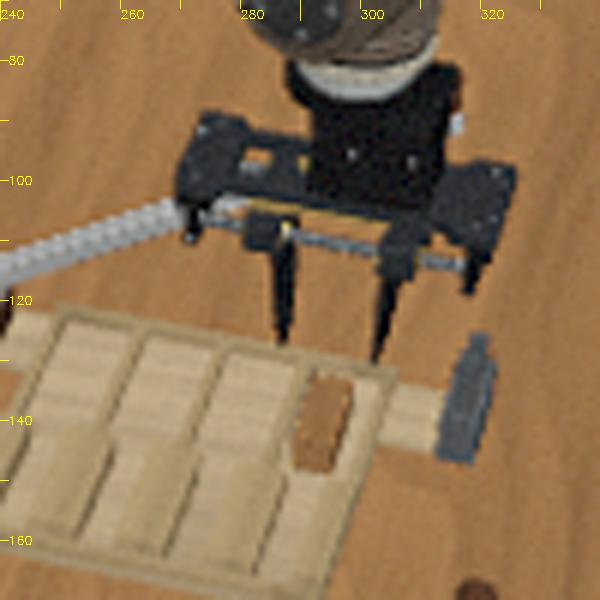

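View pics/k_t.png

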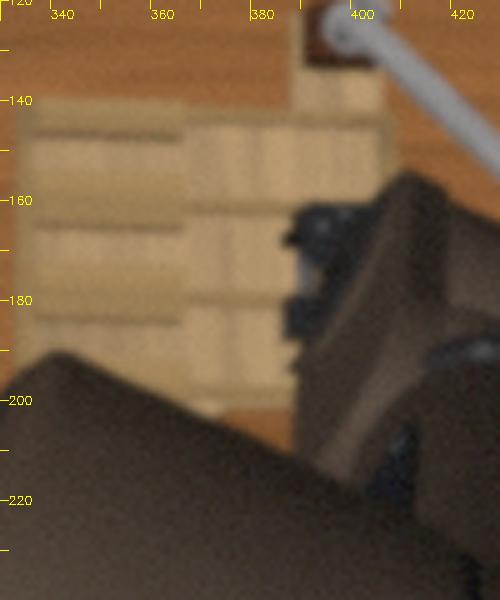

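Emit:
drive_tool:
  plan:
    - [-1.5,-1.5,35,0]
    - [-1.5,-1.5,64,0]
    - [-1.5,-1.5,64,0]
    - [-1.5,-1.5,64,0]

```text
t: 6.33
tool_pos: [482.7, -179.1, 206.1]
eef_rot: [1.0, -0.028, -0.0, -0.0]
force: [1.0, -0.5, -0.7]
grip_width: 0.529
```

Emit:
drive_tool:
  plan:
    - [0,0,0,0]
    - [0,0,0,0]
    - [0,0,0,0]
    - [0,0,0,0]
    - [0,0,0,0]
  jaw: 15

```text
t: 6.75
tool_pos: [482.8, -178.0, 206.7]
eef_rot: [1.0, -0.027, 0.0, 0.0]
force: [0.4, 0.1, 1.1]
grip_width: 0.269
```

Emit:
drive_tool:
  plan:
    - [0,0,0,0]
    - [0,0,0,0]

```text
t: 6.92
tool_pos: [482.8, -177.9, 206.7]
eef_rot: [1.0, -0.026, 0.0, 0.0]
force: [-0.5, -1.2, 3.7]
grip_width: 0.272
```

```bash
python3 - <<'E'
from h import *
go((483,-178,36),-0.048)
t=snap("top");s=snap("side");crop(t,230,80,100,90,6,"b_t");crop(s,160,150,90,80,6,"b_s")
E
```

```text
t 6.92 tcp [ 482.8 -177.9  206.7] jaw ang -0.053 j6 -0.43 w 25.9 F [-0.5 -1.2  3.7]
shift [ 0.2  0.1 -0.3] roll -0.005 | alt roll 3.137 n rows>= 1.0
```

View pics/b_t.png

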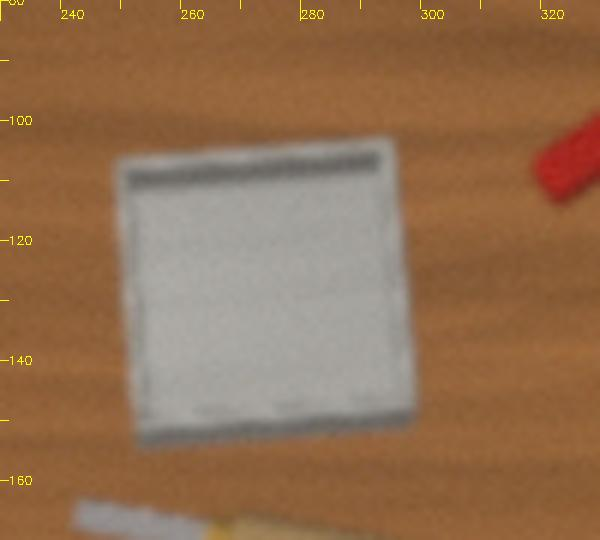

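View pics/b_s.png

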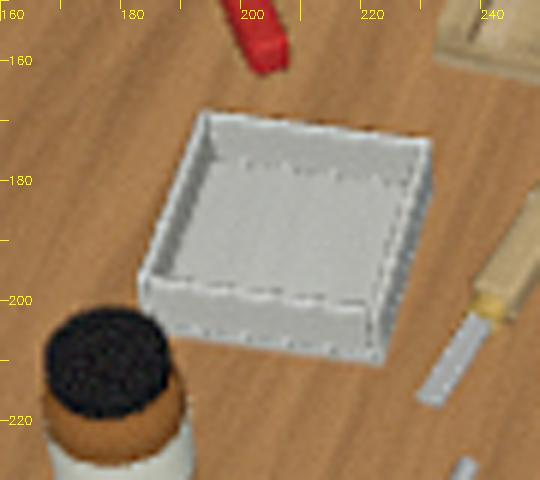

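```bash
python3 - <<'E'
from h import *
t=snap("top");s=snap("side")
for p in ((250,106.5),(295,103.5),(298.5,149),(253,151.5),(274,127.6)): print(onz(t,*p,40).round(1))
for p in ((195,168.7),(231.5,173.5),(222,201.5),(183.5,197)): print(onz(s,*p,40).round(1))
print(tri(t,(274,127.6),s,(208.2,185.3)))
go((690,123,125),-0.048)
E
```

```text
[770.2 182.7  40. ]
[776.   57.2  40. ]
[645.7  51.7  40. ]
[641.4 176.4  40. ]
[707.9 117.3  40. ]
[770.   60.2  40. ]
[647.8  53.1  40. ]
[644.5 177.3  40. ]
[766.  187.7  40. ]
(array([708.48489089, 117.13901265,  35.11339945]), np.float64(1.5743704244724062))
t 7.12 tcp [ 482.8 -177.9  206.7] jaw ang -0.053 j6 -0.43 w 25.9 F [-1.3 -1.5  4.4]
shift [ 191.  -311.4  -89.3] roll -0.005 | alt roll 3.137 n rows>= 10.0
```

Emit:
drive_tool:
  plan:
    - [0,0,-40,0]
    - [0,0,-80,0]
    - [200,-316,-89,0]
    - [200,-316,-89,0]
    - [200,-316,-89,0]

```text
t: 7.53
tool_pos: [555.6, -74.9, 290.3]
eef_rot: [1.0, -0.027, 0.001, 0.0]
force: [0.9, -1.3, -0.9]
grip_width: 0.271
```

```bash
python3 - <<'E'
from h import *
go((708,118,115),-0.048)
E
```

```text
t 7.53 tcp [555.6 -74.9 290.3] jaw ang -0.055 j6 -0.2 w 25.8 F [ 0.9 -1.3 -0.9]
shift [ 141.6 -200.9    4.4] roll -0.007 | alt roll 3.135 n rows>= 6.0
```

Emit:
drive_tool:
  plan:
    - [141.6,-200.9,4,0]
    - [141.6,-200.9,4,0]
    - [141.6,-200.9,4,0]
    - [141.6,-200.9,4,0]
    - [141.6,-200.9,4,0]

```text
t: 7.95
tool_pos: [684.7, 89.9, 285.6]
eef_rot: [1.0, -0.026, -0.0, 0.0]
force: [0.5, -0.7, -0.8]
grip_width: 0.274
```

Emit:
drive_tool:
  plan:
    - [22,-32,0,0]
    - [22,-32,0,0]
    - [22,-32,0,0]
    - [22,-32,0,0]

```text
t: 8.28
tool_pos: [707.1, 118.5, 285.2]
eef_rot: [1.0, -0.026, -0.001, 0.0]
force: [0.3, -0.2, -0.0]
grip_width: 0.271
```

```bash
python3 - <<'E'
from h import *
go((708,118,42),-0.048)
s=snap("side");crop(s,140,60,130,150,4,"b_s")
E
```

```text
t 8.28 tcp [707.1 118.5 285.2] jaw ang -0.053 j6 0.13 w 25.8 F [ 0.3 -0.2 -0. ]
shift [ 1.   0.4 72.2] roll -0.005 | alt roll 3.137 n rows>= 2.0
```

View pics/b_s.png

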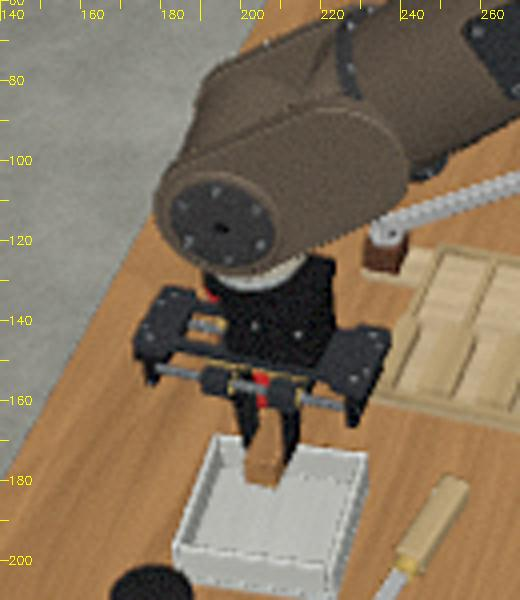

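Emit:
drive_tool:
  plan:
    - [1,0,40,0]
    - [1,0,72,0]
    - [1,0,72,0]
    - [1,0,72,0]

```text
t: 8.67
tool_pos: [708.3, 117.3, 213.4]
eef_rot: [1.0, -0.027, -0.002, 0.0]
force: [0.4, -0.3, 0.6]
grip_width: 0.267
```

Emit:
drive_tool:
  plan:
    - [0,0,0,0]
    - [0,0,0,0]
    - [0,0,0,0]
    - [0,0,-30,0]
    - [0,0,-70,0]
  jaw: 50

```text
t: 9.08
tool_pos: [708.1, 118.4, 282.9]
eef_rot: [1.0, -0.027, -0.002, 0.0]
force: [0.8, 0.1, 0.1]
grip_width: 0.513
```

```bash
python3 - <<'E'
from h import *
# L_flat: origin (583.4,89), ang 1.371
a=1.371;P=np.array([583.4,89])+25*np.array([np.cos(a),np.sin(a)]);print(P)
go((*P,100),a-np.pi/2)
s=snap("side");crop(s,140,60,130,150,4,"b_s")
E
```

```text
[588.36174283 113.50267553]
t 9.08 tcp [708.1 118.4 282.9] jaw ang -0.053 j6 0.13 w 48.8 F [0.8 0.1 0.1]
shift [-119.3   11.2   12.5] roll 0.147 | alt roll -2.995 n rows>= 3.0
```

View pics/b_s.png

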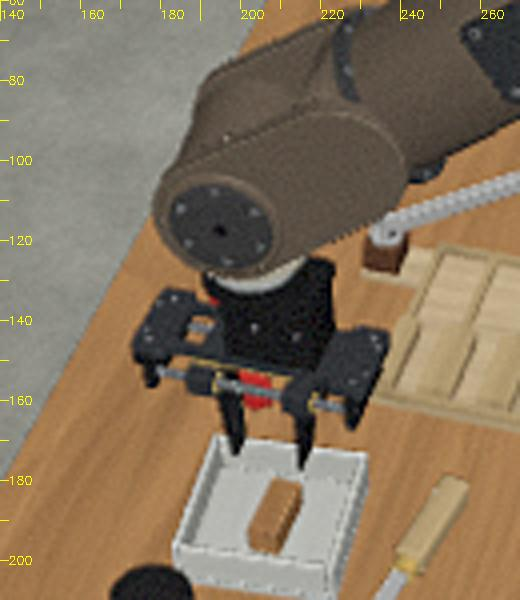

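```bash
python3 - <<'E'
from h import *
s=snap("side");t=snap("top");crop(s,200,170,100,120,5,"c_r_s")
R={'L_flat':((254,180),(243,199.5),(231.5,217)),'L_round':((287,184.5),(278.5,204.5),(270,224)),
'D1':((217,270),(229,245.5),(238.2,226.5)),'D2':((253.5,278),(267,252.5),(276.5,234.5))}
for n,(a,b,tp) in R.items():
    A=onz(s,*a,24);B=onz(s,*b,24);T=onz(s,*tp,15)
    d=T-A; print(n,A[:2].round(),B[:2].round(),T[:2].round(),"hl",np.linalg.norm((A-B)[:2]).round(1),"L",np.linalg.norm(d[:2]).round(1),"ang",np.arctan2(d[1],d[0]).round(3),"org",(T-120.5*d/np.linalg.norm(d))[:2].round(1))
# triangulated heights of handle fronts
for n,a,b in (('L_flat',(267,169.3),(242.8,200)),('L_round',(269,212),(278.2,205)),('D1',(204,174),(229.5,244.5)),('D2',(203.5,215.6),(267,252))): print(n,tri(t,a,s,b))
E
```

```text
L_flat [573.  49.] [587. 140.] [606. 210.] hl 92.0 L 164.5 ang 1.371 org [582.   92.5]
L_round [465.  43.] [474. 134.] [485. 209.] hl 91.2 L 167.2 ang 1.447 org [470.4  90. ]
D1 [593. 411.] [583. 322.] [577. 241.] hl 89.3 L 170.4 ang -1.668 org [588.2 361.2]
D2 [488. 412.] [471. 321.] [458. 244.] hl 93.6 L 171.3 ang -1.749 org [479.4 362.3]
L_flat (array([591.45894846, 138.91102879,  20.45816424]), np.float64(6.578959975162099))
L_round (array([475.4526957 , 136.10902732,  23.69639756]), np.float64(0.9124577311762967))
D1 (array([584.92129907, 313.78240899,  17.27659964]), np.float64(2.0192862348664886))
D2 (array([470.91591163, 314.9514313 ,  18.38706226]), np.float64(1.3696178999855384))
```

View pics/c_r_s.png

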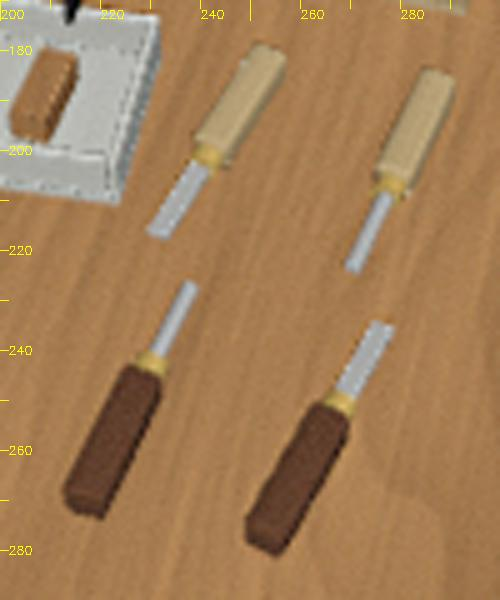

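Emit:
drive_tool:
  plan:
    - [-120,10,12,0.147]
    - [-120,10,12,0.147]
    - [-120,10,12,0.147]
    - [-120,10,12,0.147]
    - [-120,10,12,0.147]
  jaw: 50

```text
t: 9.65
tool_pos: [586.9, 114.9, 272.4]
eef_rot: [0.995, -0.1, -0.0, 0.0]
force: [1.4, 0.1, -0.2]
grip_width: 0.525
```

Emit:
drive_tool:
  plan:
    - [0,0,0,0]
    - [0,0,0,0]

```text
t: 9.82
tool_pos: [589.3, 114.9, 272.3]
eef_rot: [0.995, -0.1, 0.001, -0.0]
force: [0.3, 0.2, -0.9]
grip_width: 0.525
```

```bash
python3 - <<'E'
from h import *
go((587.8,115,29),1.371-np.pi/2)
s=snap("side");crop(s,190,90,110,140,5,"b_s")
t=snap("top");crop(t,220,130,110,110,5,"b_t")
E
```

```text
t 9.82 tcp [589.3 114.9 272.3] jaw ang -0.2 j6 0.28 w 49.9 F [ 0.3  0.2 -0.9]
shift [-1.6  0.2 72.3] roll -0.0 | alt roll 3.141 n rows>= 2.0
```

View pics/b_s.png

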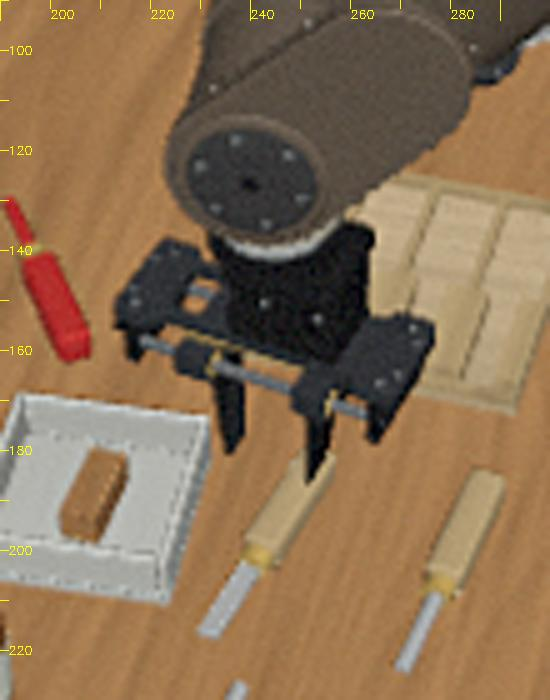

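Descend, close, lift a little.

Emit:
drive_tool:
  plan:
    - [-1.5,0,40,0]
    - [-1.5,0,72,0]
    - [-1.5,0,72,0]
    - [-1.5,0,72,0]

```text
t: 10.25
tool_pos: [587.1, 115.1, 199.1]
eef_rot: [0.995, -0.1, -0.001, 0.0]
force: [0.1, 0.5, 1.2]
grip_width: 0.529
```

Emit:
drive_tool:
  plan:
    - [0,0,0,0]
    - [0,0,0,0]
    - [0,0,0,0]
    - [0,0,0,0]
    - [0,0,0,0]
  jaw: 15

```text
t: 10.67
tool_pos: [587.1, 115.2, 201.3]
eef_rot: [0.995, -0.1, 0.001, -0.0]
force: [-0.4, -1.2, 7.1]
grip_width: 0.272
```

Emit:
drive_tool:
  plan:
    - [0,0,0,0]
    - [0,0,0,0]

```text
t: 10.83
tool_pos: [587.1, 115.2, 201.3]
eef_rot: [0.995, -0.1, 0.001, -0.0]
force: [-0.6, -0.4, 7.7]
grip_width: 0.271
```

```bash
python3 - <<'E'
from h import *
go((587.8,115,29),1.371-np.pi/2)
s=snap("side");crop(s,190,120,110,120,5,"b_s")
E
```

```text
t 10.83 tcp [587.1 115.2 201.3] jaw ang -0.2 j6 0.28 w 25.8 F [-0.6 -0.4  7.7]
shift [0.7 0.  1.3] roll -0.0 | alt roll 3.141 n rows>= 1.0
```

View pics/b_s.png

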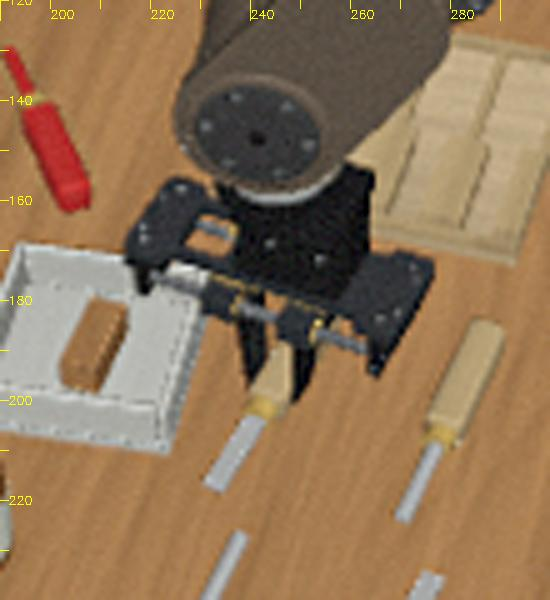

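Emit:
drive_tool:
  plan:
    - [0,0,-20,0]
    - [0,0,-60,0]
    - [0,0,-80,0]
    - [0,0,-80,0]

```text
t: 11.22
tool_pos: [587.3, 115.3, 284.7]
eef_rot: [0.995, -0.1, 0.003, -0.001]
force: [-0.3, 0.3, -0.7]
grip_width: 0.272
```

```bash
python3 - <<'E'
from h import *
print(tw((78,-16.5,0)))
go((*tw((78,-16.5,0))[:2],105),-0.048)
s=snap("side");crop(s,190,90,110,140,5,"b_s")
E
```

```text
[ 637.83846534 -167.37355812    0.        ]
t 11.22 tcp [587.3 115.3 284.7] jaw ang -0.2 j6 0.28 w 25.8 F [-0.3  0.3 -0.7]
shift [105.6 267.    8.9] roll -0.152 | alt roll 2.99 n rows>= 8.0
```

View pics/b_s.png

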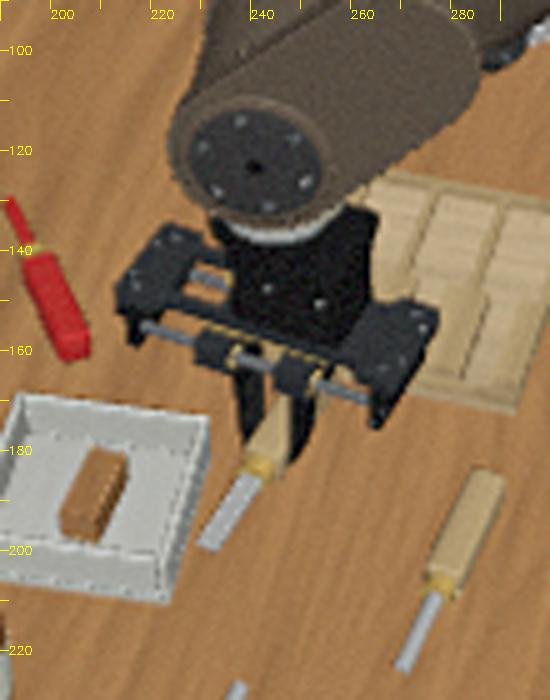

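Emit:
drive_tool:
  plan:
    - [105.6,267,9,-0.152]
    - [105.6,267,9,-0.152]
    - [105.6,267,9,-0.152]
    - [105.6,267,9,-0.152]
    - [105.6,267,9,-0.152]

```text
t: 11.68
tool_pos: [622.7, -89.3, 272.2]
eef_rot: [1.0, -0.024, -0.001, -0.0]
force: [0.9, 0.9, -1.0]
grip_width: 0.27
```

```bash
python3 - <<'E'
from h import *
go((*tw((78,-16.5,0))[:2],95),-0.048)
E
```

```text
t 11.68 tcp [622.7 -89.3 272.2] jaw ang -0.048 j6 -0.2 w 25.7 F [ 0.9  0.9 -1. ]
shift [18.8 77.3  6.2] roll 0.0 | alt roll -3.141 n rows>= 2.0
```

Emit:
drive_tool:
  plan:
    - [9,38,3,0]
    - [18.8,76,6,0]
    - [18.8,76,6,0]
    - [18.8,76,6,0]
    - [18.8,76,6,0]

```text
t: 12.1
tool_pos: [637.7, -164.2, 266.3]
eef_rot: [1.0, -0.024, -0.001, -0.0]
force: [-0.5, 0.5, -1.7]
grip_width: 0.27
```

```bash
python3 - <<'E'
from h import *
go((*tw((78,-16.5,0))[:2],50),-0.048)
s=snap("side");crop(s,200,70,120,110,6,"b_s")
t=snap("top");crop(t,310,110,110,110,6,"b_t")
E
```

```text
t 12.1 tcp [ 637.7 -164.2  266.3] jaw ang -0.049 j6 -0.3 w 25.7 F [-0.5  0.5 -1.7]
shift [ 0.4  3.2 45.3] roll -0.001 | alt roll 3.141 n rows>= 2.0
```

View pics/b_s.png

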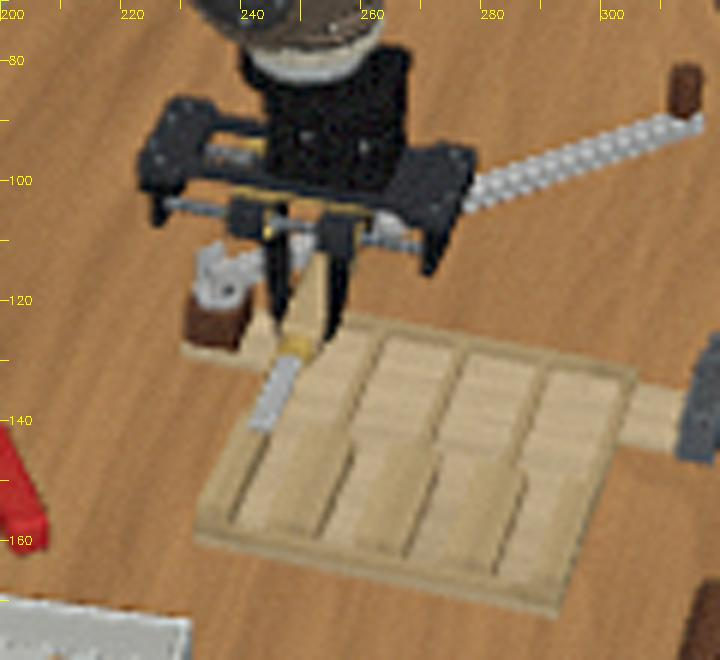

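View pics/b_t.png

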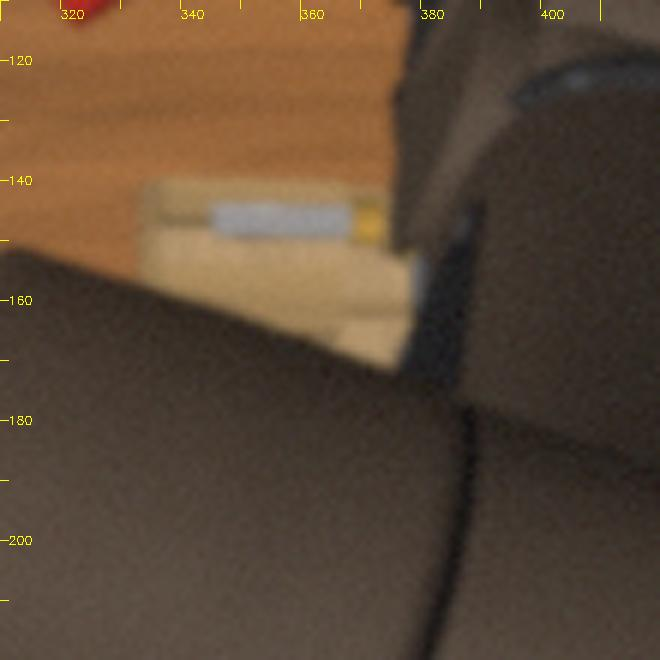

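```bash
cat >> h.py <<'E'
def inv(W):
    p=TRAY;c,n=np.cos(p[2]),np.sin(p[2]); d=np.array(W[:2])-p[:2]; return np.array([c*d[0]+n*d[1],-n*d[0]+c*d[1],W[2]])
E
python3 - <<'E'
from h import *
t=snap("top");s=snap("side")
print(inv(onz(t,345,146.3,78)),inv(onz(t,368,146.8,78)), inv(onz(s,243,141,78)))
E
```

```text
[76.37050086 82.13314841 78.        ] [76.56322632 21.38181156 78.        ] [74.91520832 82.51539404 78.        ]
```

Emit:
drive_tool:
  plan:
    - [1.2,3,30,0]
    - [1.2,3,45,0]
    - [1.2,3,58,0]
    - [1.2,3,58,0]
    - [1.2,3,58,0]

```text
t: 12.72
tool_pos: [639.3, -166.9, 209.7]
eef_rot: [1.0, -0.024, -0.0, -0.0]
force: [0.1, -0.9, -0.4]
grip_width: 0.269
```

```bash
python3 - <<'E'
from h import *
go((*tw((78,-16.5,0))[:2],37),-0.048)
s=snap("side");crop(s,200,70,120,110,6,"b_s")
E
```

```text
t 12.72 tcp [ 639.3 -166.9  209.7] jaw ang -0.047 j6 -0.31 w 25.6 F [ 0.1 -0.9 -0.4]
shift [-1.5  0.6  1.7] roll 0.001 | alt roll -3.141 n rows>= 1.0
```

View pics/b_s.png

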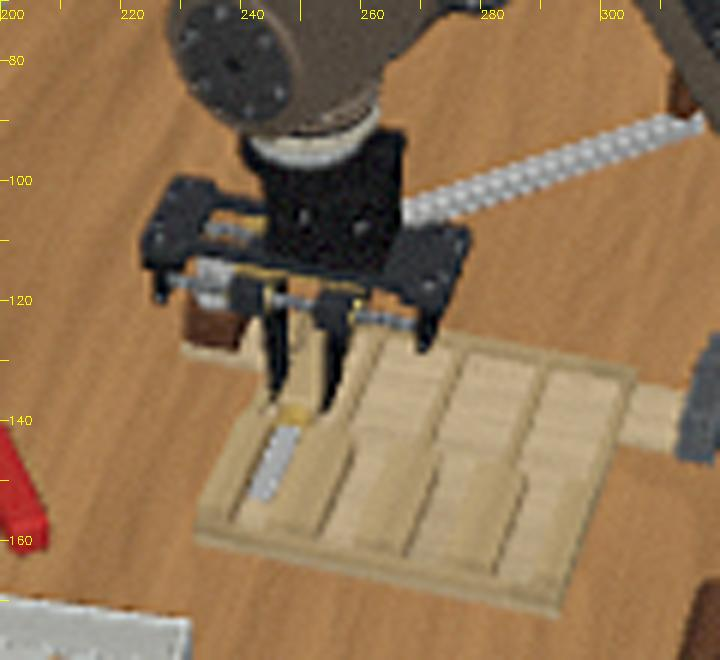

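Emit:
drive_tool:
  plan:
    - [0,0,1.5,0]
    - [0,0,1.5,0]

```text
t: 12.93
tool_pos: [639.2, -167.2, 208.8]
eef_rot: [1.0, -0.024, 0.0, 0.0]
force: [-0.5, 1.2, -0.3]
grip_width: 0.268
```

Emit:
drive_tool:
  plan:
    - [0,0,0,0]
    - [0,0,0,0]
    - [0,0,0,0]
    - [0,0,-30,0]
    - [0,0,-70,0]
  jaw: 42

```text
t: 13.35
tool_pos: [638.6, -167.2, 276.0]
eef_rot: [1.0, -0.024, -0.003, -0.001]
force: [1.4, 0.1, 0.3]
grip_width: 0.438
```

```bash
python3 - <<'E'
from h import *
# L_round
a=1.444;P=np.array([470.4,88.2])+25*np.array([np.cos(a),np.sin(a)]);print(P)
go((*P,100),a-np.pi/2)
s=snap("side");crop(s,200,70,120,110,6,"b_s");crop(s,200,170,100,120,5,"c_r_s")
E
```

```text
[473.56142106 112.99930275]
t 13.35 tcp [ 638.6 -167.2  276. ] jaw ang -0.048 j6 -0.31 w 41.7 F [1.4 0.1 0.3]
shift [-178.3 -272.     6.5] roll 0.079 | alt roll -3.063 n rows>= 8.0
```

View pics/b_s.png

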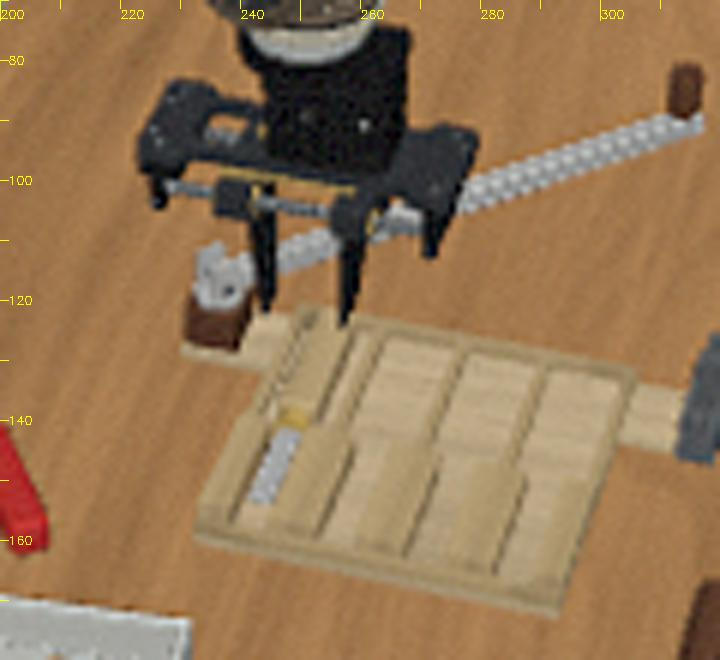

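View pics/c_r_s.png

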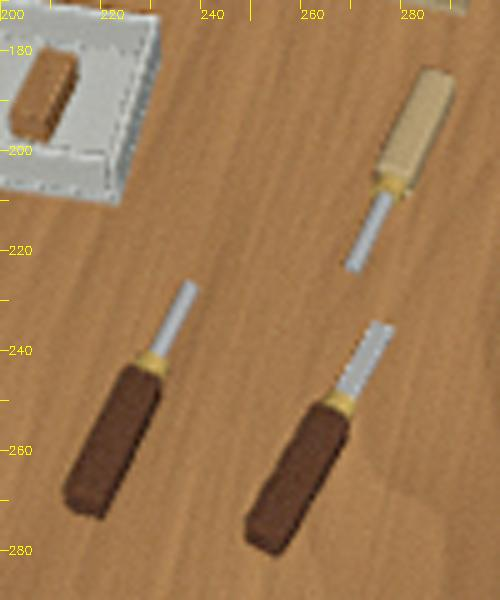

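Emit:
drive_tool:
  plan:
    - [-178.3,-272,6,0.079]
    - [-178.3,-272,6,0.079]
    - [-178.3,-272,6,0.079]
    - [-178.3,-272,6,0.079]
    - [-178.3,-272,6,0.079]
  jaw: 50

```text
t: 13.82
tool_pos: [532.2, 13.4, 274.6]
eef_rot: [0.998, -0.064, 0.0, 0.0]
force: [1.6, 1.2, -0.0]
grip_width: 0.523
```

```bash
python3 - <<'E'
from h import *
go((473.6,113,95),1.444-np.pi/2)
E
```

```text
t 13.82 tcp [532.2  13.4 274.6] jaw ang -0.128 j6 0.03 w 49.8 F [ 1.6  1.2 -0. ]
shift [-70.8 -91.3   8.5] roll -0.001 | alt roll 3.141 n rows>= 3.0
```

Emit:
drive_tool:
  plan:
    - [-70,-90,8,0]
    - [-70,-90,8,0]
    - [-70,-90,8,0]
    - [-70,-90,8,0]
    - [-70,-90,8,0]

```text
t: 14.23
tool_pos: [475.0, 111.5, 266.6]
eef_rot: [0.998, -0.062, 0.0, 0.0]
force: [0.4, -0.3, -0.3]
grip_width: 0.524
```

```bash
python3 - <<'E'
from h import *
go((473.6,113,29),1.444-np.pi/2)
s=snap("side");crop(s,220,110,110,120,6,"b_s")
E
```

```text
t 14.23 tcp [475.  111.5 266.6] jaw ang -0.124 j6 0.22 w 49.9 F [ 0.4 -0.3 -0.3]
shift [-1.6 -1.3 66.6] roll 0.003 | alt roll -3.139 n rows>= 2.0
```

View pics/b_s.png

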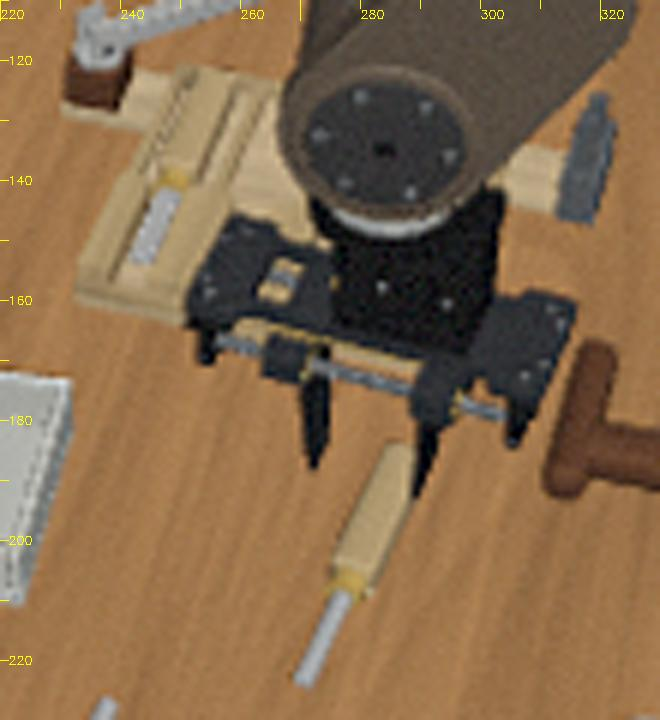

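Emit:
drive_tool:
  plan:
    - [-1.5,-1,40,0]
    - [-1.5,-1,66,0]
    - [-1.5,-1,66,0]
    - [-1.5,-1,66,0]

```text
t: 14.62
tool_pos: [474.7, 110.5, 199.8]
eef_rot: [0.998, -0.064, -0.001, 0.0]
force: [0.7, -0.3, -0.2]
grip_width: 0.528
```

Emit:
drive_tool:
  plan:
    - [0,0,0,0]
    - [0,0,0,0]
    - [0,0,0,0]
    - [0,0,0,0]
    - [0,0,0,0]
  jaw: 15

```text
t: 15.03
tool_pos: [474.2, 111.5, 201.2]
eef_rot: [0.998, -0.063, 0.001, -0.0]
force: [-1.1, -1.4, 8.1]
grip_width: 0.273
```

Emit:
drive_tool:
  plan:
    - [0,0,0,0]
    - [0,0,0,0]

```text
t: 15.2
tool_pos: [474.2, 111.5, 201.2]
eef_rot: [0.998, -0.063, 0.001, -0.0]
force: [-0.5, -1.6, 7.9]
grip_width: 0.271
```

Emit:
drive_tool:
  plan:
    - [0,0,-20,0]
    - [0,0,-60,0]
    - [0,0,-80,0]
    - [0,0,-80,0]
    - [0,0,-80,0]

```text
t: 15.62
tool_pos: [473.9, 111.5, 281.3]
eef_rot: [0.998, -0.063, 0.001, -0.0]
force: [0.5, 0.5, -0.8]
grip_width: 0.271
```

```bash
python3 - <<'E'
from h import *
go((*tw((26,-16.5,0))[:2],105),-0.048)
s=snap("side");crop(s,220,110,110,120,6,"b_s")
E
```

```text
t 15.62 tcp [473.9 111.5 281.3] jaw ang -0.127 j6 0.22 w 25.8 F [ 0.5  0.5 -0.8]
shift [146.  260.    5.5] roll -0.079 | alt roll 3.063 n rows>= 8.0
```

View pics/b_s.png

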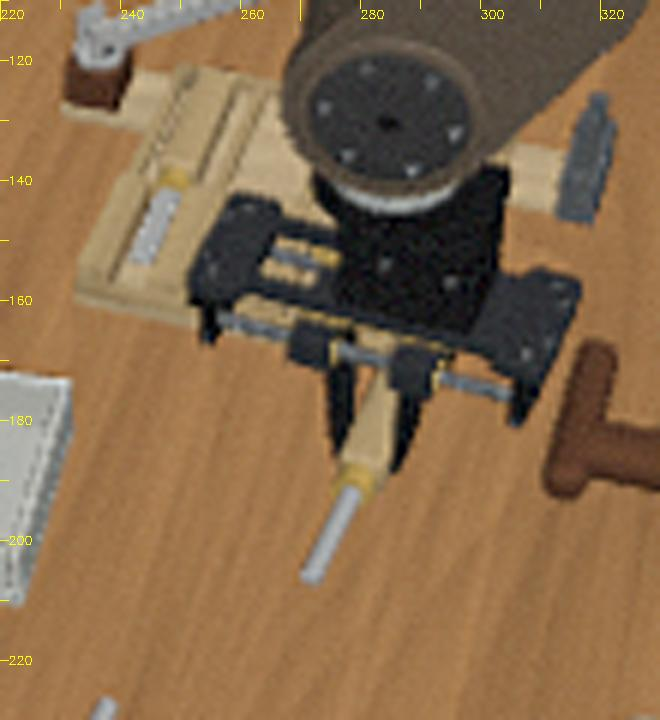

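Emit:
drive_tool:
  plan:
    - [146,258,5,-0.079]
    - [146,258,5,-0.079]
    - [146,258,5,-0.079]
    - [146,258,5,-0.079]
    - [146,258,5,-0.079]

```text
t: 16.08
tool_pos: [553.1, -83.3, 275.1]
eef_rot: [1.0, -0.024, -0.001, -0.0]
force: [1.1, 0.7, -0.3]
grip_width: 0.268
```

```bash
python3 - <<'E'
from h import *
go((*tw((26.8,-18,0))[:2],85),-0.048)
E
```

```text
t 16.08 tcp [553.1 -83.3 275.1] jaw ang -0.048 j6 -0.22 w 25.5 F [ 1.1  0.7 -0.3]
shift [37.5 81.4 19. ] roll 0.0 | alt roll -3.141 n rows>= 3.0
```

Emit:
drive_tool:
  plan:
    - [18,39,9,0]
    - [36,79,19,0]
    - [36,79,19,0]
    - [36,79,19,0]
    - [36,79,19,0]

```text
t: 16.5
tool_pos: [584.5, -161.8, 256.2]
eef_rot: [1.0, -0.024, -0.001, -0.001]
force: [0.2, 1.5, -0.5]
grip_width: 0.273
```

```bash
python3 - <<'E'
from h import *
go((*tw((26.8,-18,0))[:2],37),-0.048)
s=snap("side");crop(s,200,70,120,110,6,"b_s")
t=snap("top");crop(t,310,110,110,110,6,"b_t")
E
```

```text
t 16.5 tcp [ 584.5 -161.8  256.2] jaw ang -0.049 j6 -0.33 w 26.0 F [ 0.2  1.5 -0.5]
shift [ 2.5  4.6 48.2] roll -0.001 | alt roll 3.141 n rows>= 2.0
```

View pics/b_s.png

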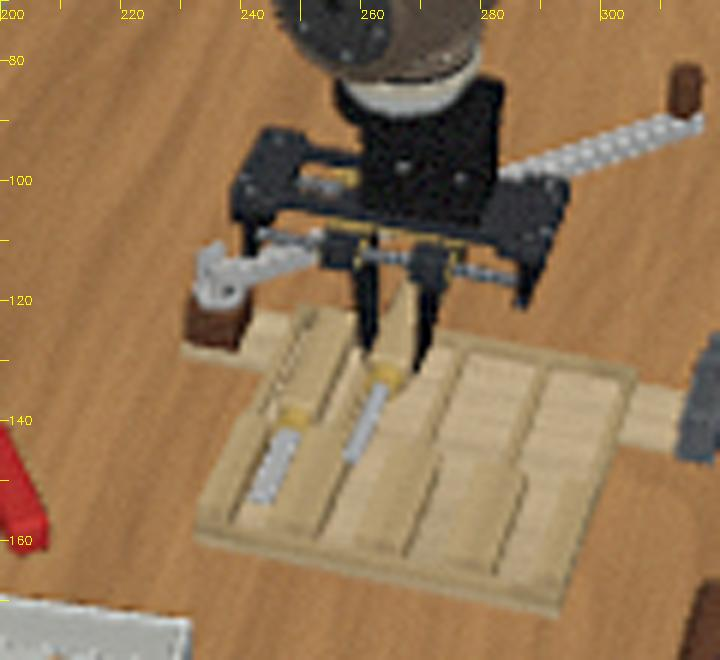

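View pics/b_t.png

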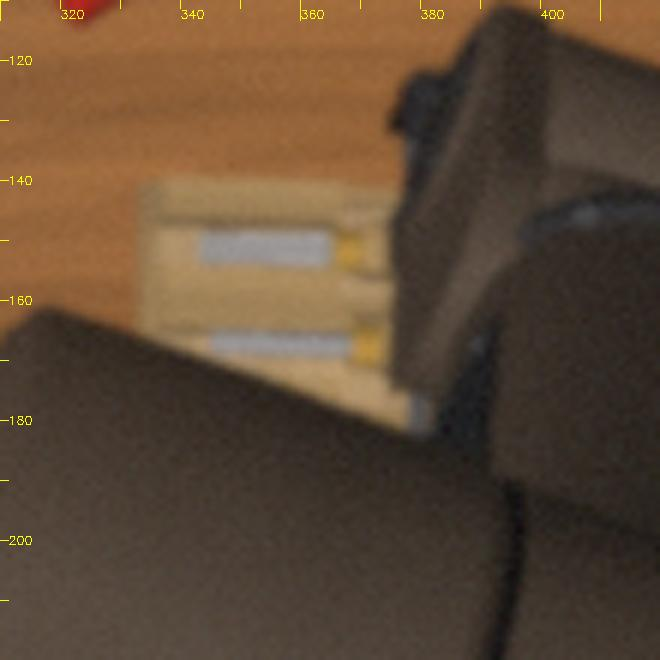

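```bash
python3 - <<'E'
from h import *
t=snap("top");s=snap("side")
z=256-171-30.3+13
print(z,inv(onz(t,345,167.2,z)),inv(onz(t,368,167.8,z)), inv(onz(s,257.5,146.3,z)))
print("flat seated",inv(onz(t,343,150.8,21)))
E
```

```text
67.7 [21.96592414 80.46636531 67.7       ] [21.94179782 19.6577244  67.7       ] [23.93030543 83.04331524 67.7       ]
flat seated [78.08230438 78.09682431 21.        ]
```

Emit:
drive_tool:
  plan:
    - [3.5,2.5,25,0]
    - [3.5,2.5,38,0]
    - [3.5,2.5,47,0]
    - [3.5,2.5,47,0]
    - [3.5,2.5,47,0]

```text
t: 17.12
tool_pos: [588.4, -164.1, 211.0]
eef_rot: [1.0, -0.024, -0.0, -0.0]
force: [0.1, -0.2, -1.0]
grip_width: 0.27
```

```bash
python3 - <<'E'
from h import *
go((*tw((26.8,-18,0))[:2],37),-0.048)
s=snap("side");crop(s,200,70,120,110,6,"b_s")
E
```

```text
t 17.12 tcp [ 588.4 -164.1  211. ] jaw ang -0.047 j6 -0.33 w 25.7 F [ 0.1 -0.2 -1. ]
shift [-1.7  2.4  3. ] roll 0.001 | alt roll -3.141 n rows>= 1.0
```

View pics/b_s.png

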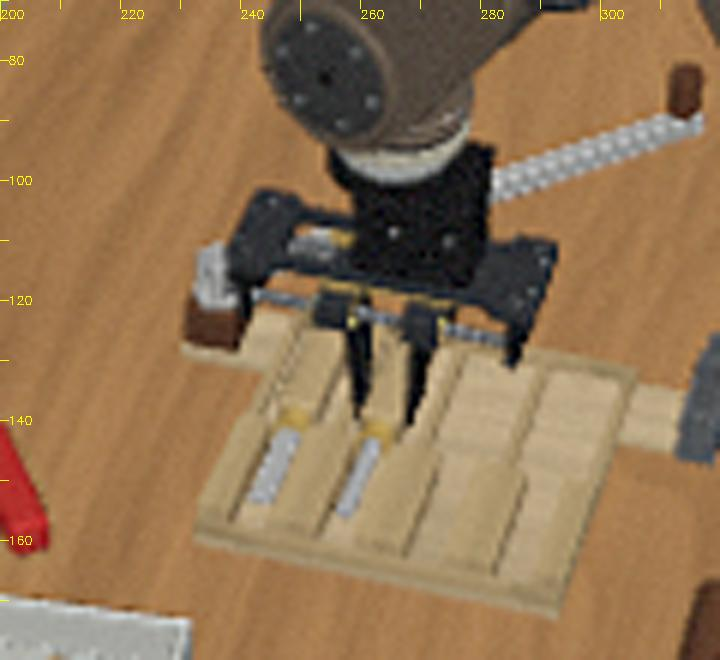

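Emit:
drive_tool:
  plan:
    - [-0.5,1,3,0]
    - [-0.5,1,3,0]
    - [-0.5,1,3,0]

```text
t: 17.42
tool_pos: [587.8, -165.7, 208.2]
eef_rot: [1.0, -0.024, 0.0, 0.0]
force: [-0.3, 0.7, -0.2]
grip_width: 0.269
```

Emit:
drive_tool:
  plan:
    - [0,0,0,0]
    - [0,0,0,0]
    - [0,0,0,0]
    - [0,0,-30,0]
    - [0,0,-70,0]
  jaw: 42

```text
t: 17.83
tool_pos: [587.4, -165.5, 275.9]
eef_rot: [1.0, -0.024, -0.003, -0.001]
force: [0.9, -0.2, -0.0]
grip_width: 0.435
```

Emit:
drive_tool:
  plan:
    - [0,0,0,0]
    - [0,0,0,0]

```text
t: 18.0
tool_pos: [588.1, -165.7, 279.9]
eef_rot: [1.0, -0.024, 0.002, 0.001]
force: [0.6, 0.7, -0.7]
grip_width: 0.441
```

```bash
python3 - <<'E'
from h import *
s=snap("side");crop(s,190,70,130,110,6,"b_s");crop(s,200,170,100,120,5,"c_r_s")
t=snap("top");crop(t,150,140,130,90,6,"b_t")
go((580,300,105),0)
E
```

```text
t 18.1 tcp [ 587.6 -165.5  277.4] jaw ang -0.048 j6 -0.33 w 42.3 F [-0.2  0.5  0.2]
shift [ -29.9 -464.6    1.4] roll -0.048 | alt roll 3.094 n rows>= 12.0
```

View pics/b_s.png

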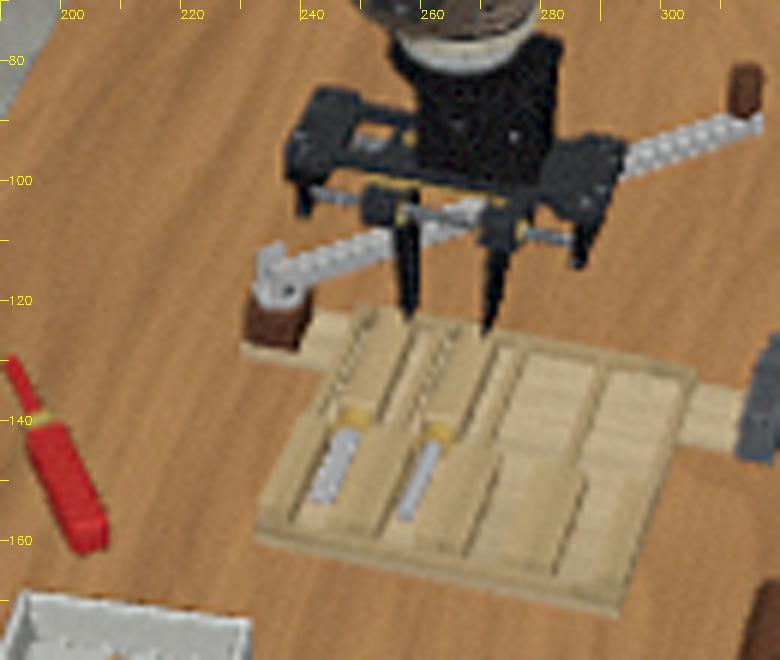

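View pics/b_t.png

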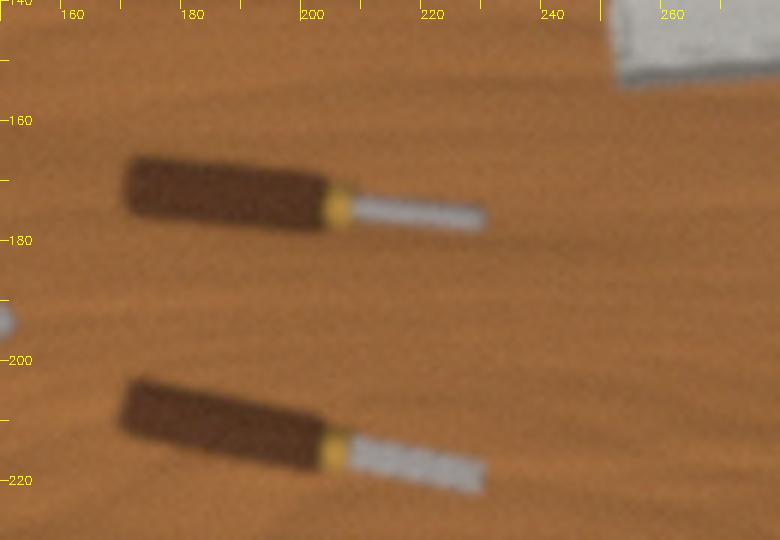

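View pics/c_r_s.png

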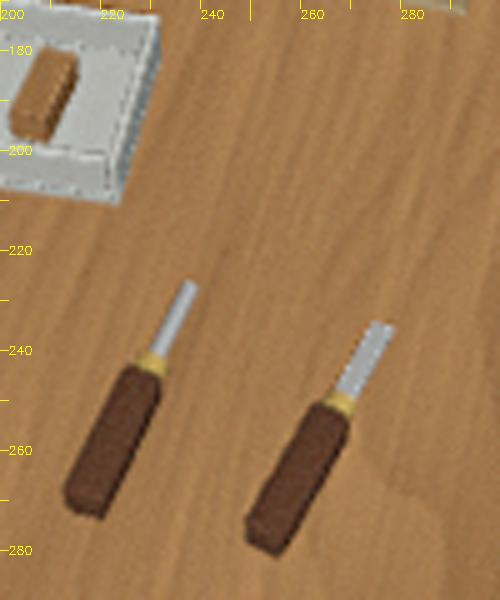

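Emit:
drive_tool:
  plan:
    - [-3,-40,0,-0.12]
    - [-5,-80,0,-0.24]
    - [-8,-120,0,-0.36]
    - [-10,-160,0,-0.48]
    - [-12,-200,0,-0.6]
  jaw: 50

```text
t: 18.52
tool_pos: [584.9, 36.4, 276.3]
eef_rot: [0.961, 0.275, -0.001, -0.0]
force: [1.2, -0.4, -0.8]
grip_width: 0.526
```

```bash
python3 - <<'E'
from h import *
go((587.4,335.6,100),-0.105)
E
```

```text
t 18.52 tcp [584.9  36.4 276.3] jaw ang 0.557 j6 -0.61 w 50.0 F [ 1.2 -0.4 -0.8]
shift [ 160.4 -252.6    5.3] roll 0.662 | alt roll -2.479 n rows>= 8.0
```

Emit:
drive_tool:
  plan:
    - [16,-25,0,-0.12]
    - [32,-50,0,-0.24]
    - [48,-76,0,-0.36]
    - [64,-101,0,-0.49]
    - [80,-126,0,-0.62]

```text
t: 18.93
tool_pos: [587.1, 185.5, 276.2]
eef_rot: [0.834, 0.551, -0.001, -0.0]
force: [0.4, -0.0, 0.2]
grip_width: 0.521
```

```bash
python3 - <<'E'
from h import *
go((587.4,335.6,100),-0.105)
E
```

```text
t 18.93 tcp [587.1 185.5 276.2] jaw ang 1.168 j6 -0.97 w 49.6 F [ 0.4 -0.   0.2]
shift [138.2 -58.5   5.1] roll 1.273 | alt roll -1.868 n rows>= 11.0
```

Emit:
drive_tool:
  plan:
    - [28,-12,1,-0.12]
    - [55,-24,2,-0.24]
    - [83,-35,3,-0.36]
    - [110,-47,4,-0.49]
    - [135,-57,5,-0.62]

```text
t: 19.35
tool_pos: [588.4, 332.2, 270.9]
eef_rot: [0.63, 0.777, -0.001, -0.001]
force: [0.1, -0.1, 0.5]
grip_width: 0.527
```

Emit:
drive_tool:
  plan:
    - [0,0,0,-0.12]
    - [0,0,0,-0.24]
    - [0,0,0,-0.36]
    - [0,0,0,-0.49]
    - [0,0,0,-0.62]

```text
t: 19.77
tool_pos: [588.7, 330.5, 270.9]
eef_rot: [0.368, 0.93, -0.001, -0.001]
force: [0.4, -0.1, 0.3]
grip_width: 0.525
```

```bash
python3 - <<'E'
from h import *
go((587.4,335.6,100),-0.105)
E
```

```text
t 19.77 tcp [588.7 330.5 270.9] jaw ang 2.388 j6 -1.97 w 50.0 F [ 0.4 -0.1  0.3]
shift [ 4.4  2.8 -0.2] roll -0.648 | alt roll 2.493 n rows>= 6.0
```

Emit:
drive_tool:
  plan:
    - [4,3,0,-0.12]
    - [4,3,0,-0.24]
    - [4,3,0,-0.36]
    - [4,3,0,-0.49]
    - [4,3,0,-0.61]

```text
t: 20.18
tool_pos: [587.9, 335.4, 270.9]
eef_rot: [0.072, 0.997, -0.001, -0.001]
force: [-0.1, -0.3, -0.7]
grip_width: 0.526
```

Emit:
drive_tool:
  plan:
    - [0,0,0,-0.02]
    - [0,0,0,-0.02]
    - [0,0,0,-0.02]

```text
t: 20.43
tool_pos: [588.0, 335.4, 271.9]
eef_rot: [0.067, 0.998, -0.0, -0.001]
force: [0.2, -0.6, 0.4]
grip_width: 0.531
```

```bash
python3 - <<'E'
from h import *
go((587.4,335.6,29),-0.105)
s=snap("side");crop(s,180,140,110,140,5,"b_s")
E
```

```text
t 20.43 tcp [588.  335.4 271.9] jaw ang 3.008 j6 -2.59 w 50.5 F [ 0.2 -0.6  0.4]
shift [ 0.5  0.2 71.9] roll -0.028 | alt roll 3.113 n rows>= 2.0
```

View pics/b_s.png

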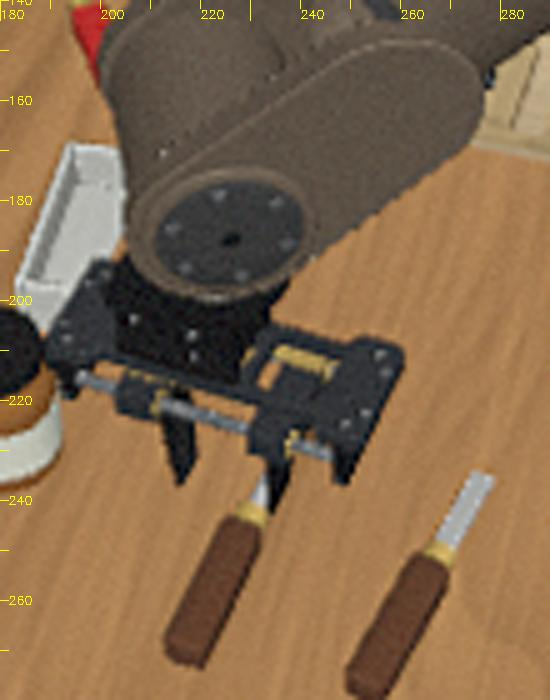

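```bash
python3 - <<'E'
from h import *
t=snap("top");print(onz(t,213,107.7,100)); s=snap("side"); print(onz(s,178,210,100))
E
```

```text
[748.44021573 279.07217672 100.        ]
[741.55254591 288.59289394 100.        ]
```

Emit:
drive_tool:
  plan:
    - [0.5,0,40,-0.015]
    - [0.5,0,71,-0.015]
    - [0.5,0,71,-0.015]
    - [0.5,0,71,-0.015]

```text
t: 20.92
tool_pos: [587.5, 335.4, 200.9]
eef_rot: [0.058, 0.998, -0.001, -0.001]
force: [1.4, 0.1, 0.4]
grip_width: 0.525
```

Emit:
drive_tool:
  plan:
    - [0,0,0,0]
    - [0,0,0,0]
    - [0,0,0,0]
    - [0,0,0,0]
    - [0,0,0,0]
  jaw: 15

```text
t: 21.33
tool_pos: [587.8, 335.6, 203.1]
eef_rot: [0.057, 0.998, 0.0, 0.001]
force: [-0.4, -0.3, 6.2]
grip_width: 0.273
```

Emit:
drive_tool:
  plan:
    - [0,0,0,0]
    - [0,0,0,0]

```text
t: 21.5
tool_pos: [587.8, 335.6, 203.1]
eef_rot: [0.057, 0.998, 0.0, 0.001]
force: [-0.6, -0.9, 7.2]
grip_width: 0.269
```

```bash
python3 - <<'E'
from h import *
go((587.4,335.6,29),-0.105)
s=snap("side");crop(s,180,140,110,140,5,"b_s")
E
```

```text
t 21.5 tcp [587.8 335.6 203.1] jaw ang 3.027 j6 -2.61 w 25.6 F [-0.6 -0.9  7.2]
shift [ 0.4 -0.   3.1] roll -0.01 | alt roll 3.132 n rows>= 1.0
```

View pics/b_s.png

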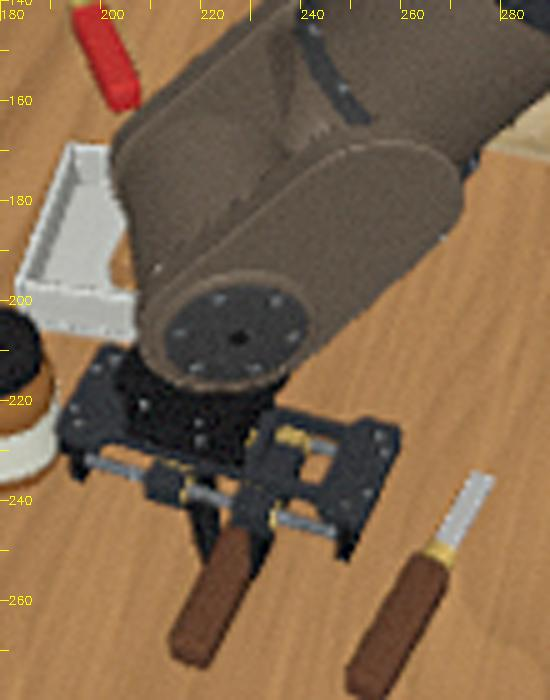

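Emit:
drive_tool:
  plan:
    - [0,0,-20,0]
    - [0,0,-60,0]
    - [0,0,-85,0]
    - [0,0,-85,0]

```text
t: 21.88
tool_pos: [588.2, 335.9, 292.6]
eef_rot: [0.057, 0.998, 0.002, 0.004]
force: [1.3, 0.5, -0.6]
grip_width: 0.273
```

```bash
python3 - <<'E'
from h import *
go((*tw((-26,-16.5,0))[:2],105),-0.048)
s=snap("side");crop(s,180,100,110,160,4,"b_s")
E
```

```text
t 21.88 tcp [588.2 335.9 292.6] jaw ang 3.027 j6 -2.61 w 26.0 F [ 1.3  0.5 -0.6]
shift [  -3.  -501.2   14.6] roll -0.067 | alt roll 3.075 n rows>= 13.0
```

View pics/b_s.png

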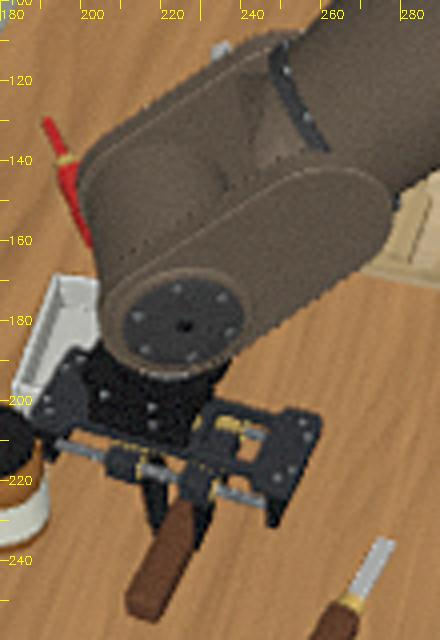

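Emit:
drive_tool:
  plan:
    - [0,-30,0,0.12]
    - [0,-60,0,0.24]
    - [0,-90,0,0.36]
    - [0,-120,0,0.48]
    - [0,-150,0,0.61]

```text
t: 22.35
tool_pos: [569.7, 185.2, 285.6]
eef_rot: [0.355, 0.935, -0.001, -0.001]
force: [0.2, 0.6, -1.2]
grip_width: 0.271
```

```bash
python3 - <<'E'
from h import *
go((*tw((-26,-16.5,0))[:2],105),-0.048)
E
```

```text
t 22.35 tcp [569.7 185.2 285.6] jaw ang 2.416 j6 -2.21 w 25.8 F [ 0.2  0.6 -1.2]
shift [-203.8 -283.8    9.8] roll -0.677 | alt roll 2.464 n rows>= 9.0
```

Emit:
drive_tool:
  plan:
    - [-20,-28,0,0.12]
    - [-40,-56,0,0.24]
    - [-60,-84,0,0.36]
    - [-80,-112,0,0.48]
    - [-100,-140,0,0.61]

```text
t: 22.77
tool_pos: [552.6, 13.8, 285.8]
eef_rot: [0.617, 0.787, -0.0, -0.001]
force: [1.0, -0.8, -0.9]
grip_width: 0.269
```

```bash
python3 - <<'E'
from h import *
go((*tw((-26,-16.5,0))[:2],105),-0.048)
E
```

```text
t 22.77 tcp [552.6  13.8 285.8] jaw ang 1.811 j6 -1.91 w 25.6 F [ 1.  -0.8 -0.9]
shift [-166.6  -60.1    9.8] roll -1.282 | alt roll 1.859 n rows>= 11.0
```

Emit:
drive_tool:
  plan:
    - [-17,-6,0,0.12]
    - [-34,-12,0,0.24]
    - [-50,-18,0,0.37]
    - [-66,-24,0,0.49]
    - [-83,-30,0,0.61]

```text
t: 23.18
tool_pos: [543.9, -73.3, 285.8]
eef_rot: [0.825, 0.565, -0.001, -0.001]
force: [-0.8, -0.1, -0.3]
grip_width: 0.267
```

```bash
python3 - <<'E'
from h import *
go((*tw((-26,-16.5,0))[:2],105),-0.048)
E
```

```text
t 23.18 tcp [543.9 -73.3 285.8] jaw ang 1.201 j6 -1.45 w 25.4 F [-0.8 -0.1 -0.3]
shift [-86.7  22.9   9.8] roll 1.249 | alt roll -1.893 n rows>= 11.0
```

Emit:
drive_tool:
  plan:
    - [-17,5,0,0.12]
    - [-34,9,0,0.25]
    - [-51,14,0,0.37]
    - [-70,18,0,0.5]
    - [-86,22,0,0.62]

```text
t: 23.6
tool_pos: [533.9, -161.7, 285.7]
eef_rot: [0.958, 0.286, -0.001, -0.001]
force: [-0.5, 0.6, -1.5]
grip_width: 0.272
```

Emit:
drive_tool:
  plan:
    - [0,0,0,0.12]
    - [0,0,0,0.25]
    - [0,0,0,0.37]
    - [0,0,0,0.5]
    - [0,0,0,0.62]

```text
t: 24.02
tool_pos: [534.1, -160.7, 285.7]
eef_rot: [1.0, -0.02, -0.001, -0.0]
force: [0.2, 0.2, -1.0]
grip_width: 0.274
```

Emit:
drive_tool:
  plan:
    - [0,0,0,0]
    - [0,0,0,0]

```text
t: 24.18
tool_pos: [534.2, -160.7, 286.0]
eef_rot: [1.0, -0.015, -0.001, -0.0]
force: [-0.2, 0.3, -0.2]
grip_width: 0.27
```

```bash
python3 - <<'E'
from h import *
go((*tw((-26,-16.5,0))[:2],85),-0.048)
s=snap("side");crop(s,200,70,120,110,6,"b_s")
t=snap("top");crop(t,310,110,110,110,6,"b_t")
E
```

```text
t 24.18 tcp [ 534.2 -160.7  286. ] jaw ang -0.029 j6 -0.38 w 25.7 F [-0.2  0.3 -0.2]
shift [-0.2  1.7 30. ] roll 0.019 | alt roll -3.123 n rows>= 1.0
```

View pics/b_s.png

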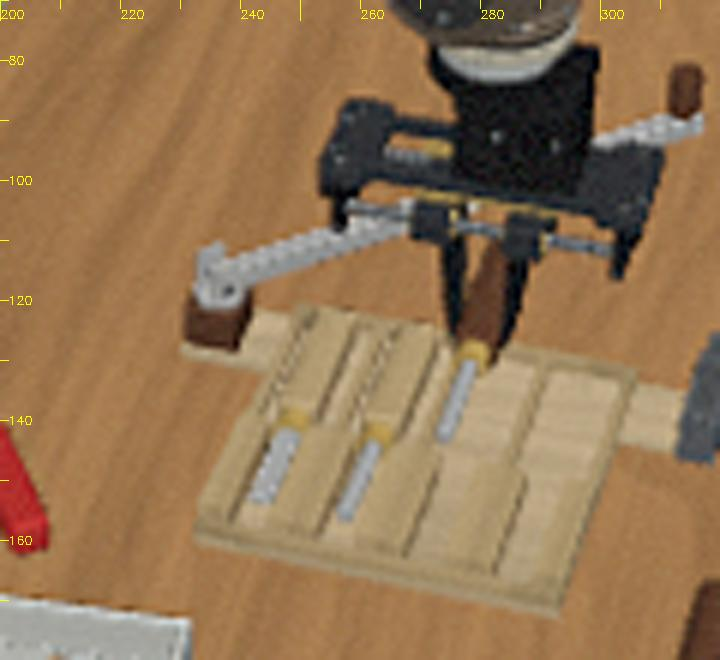

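View pics/b_t.png

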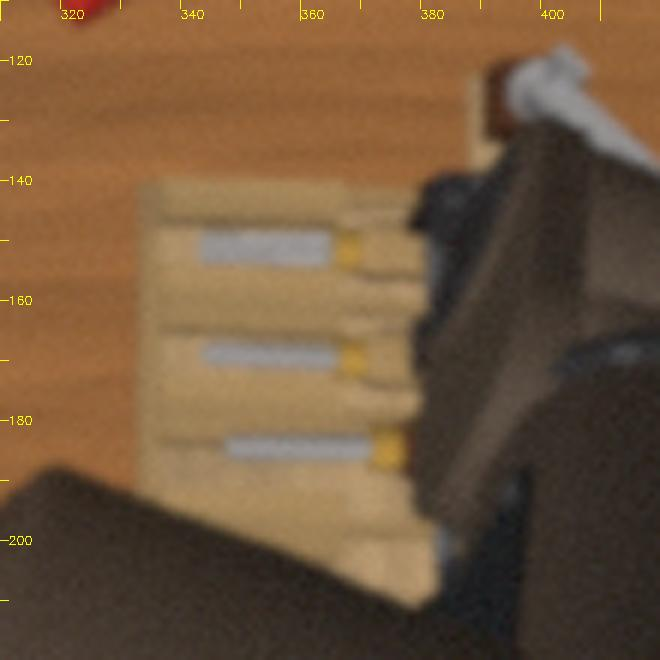

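```bash
python3 - <<'E'
from h import *
t=snap("top");s=snap("side")
z=96
print(z,inv(onz(t,347,184.8,z)),inv(onz(t,370.5,184.5,z)), inv(onz(s,273.3,142.8,z)))
E
```

```text
96 [-30.1147844   80.14000577  96.        ] [-27.70972263  19.84325056  96.        ] [-29.53495995  81.85857188  96.        ]
```

Emit:
drive_tool:
  plan:
    - [1,1.5,20,0.03]
    - [1,1.5,45,0.03]
    - [1,1.5,62,0.03]
    - [1,1.5,72,0.03]
    - [1,1.5,72,0.03]

```text
t: 24.8
tool_pos: [535.1, -162.2, 213.0]
eef_rot: [1.0, -0.031, -0.001, -0.001]
force: [-0.5, 0.3, -0.9]
grip_width: 0.267
```

Emit:
drive_tool:
  plan:
    - [0,0,0,0]
    - [0,0,0,0]

```text
t: 24.97
tool_pos: [535.6, -162.4, 215.7]
eef_rot: [1.0, -0.031, 0.001, 0.0]
force: [0.6, -0.1, -0.7]
grip_width: 0.271
```

```bash
python3 - <<'E'
from h import *
go((*tw((-26,-16.5,0))[:2],38.5),-0.048)
s=snap("side");crop(s,200,70,120,110,6,"b_s")
E
```

```text
t 24.97 tcp [ 535.6 -162.4  215.7] jaw ang -0.063 j6 -0.35 w 25.8 F [ 0.6 -0.1 -0.7]
shift [-1.7  0.1  6.2] roll -0.015 | alt roll 3.127 n rows>= 1.0
```

View pics/b_s.png

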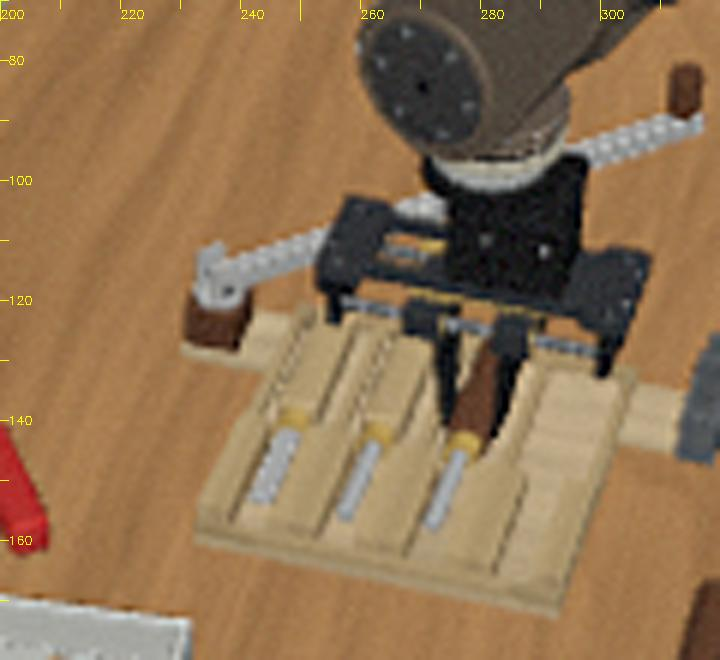

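Good; lower 5 and release.

Emit:
drive_tool:
  plan:
    - [-1,0,5,-0.01]
    - [-1,0,5.5,-0.01]
    - [-1,0,5.5,-0.01]

```text
t: 25.27
tool_pos: [534.3, -162.2, 209.4]
eef_rot: [1.0, -0.026, 0.0, 0.0]
force: [0.4, 0.5, -1.2]
grip_width: 0.271
```

Emit:
drive_tool:
  plan:
    - [0,0,0,0]
    - [0,0,0,0]
    - [0,0,0,0]
    - [0,0,-30,0]
    - [0,0,-70,0]
  jaw: 42

```text
t: 25.68
tool_pos: [534.0, -162.1, 277.7]
eef_rot: [1.0, -0.027, -0.003, -0.001]
force: [0.7, -0.2, 0.7]
grip_width: 0.435
```

Emit:
drive_tool:
  plan:
    - [0,0,0,0]
    - [0,0,0,0]

```text
t: 25.85
tool_pos: [534.6, -162.2, 281.2]
eef_rot: [1.0, -0.026, 0.002, 0.001]
force: [-0.7, -0.1, -0.9]
grip_width: 0.443
```

```bash
python3 - <<'E'
from h import *
s=snap("side");crop(s,190,70,130,110,6,"b_s");crop(s,200,170,100,120,5,"c_r_s")
t=snap("top");crop(t,150,140,130,90,6,"b_t")
go((476.6,336,105),-0.196)
E
```

```text
t 25.95 tcp [ 534.1 -162.1  279. ] jaw ang -0.053 j6 -0.36 w 41.8 F [0.5 0.6 0. ]
shift [ -83.9 -494.4    3. ] roll 0.143 | alt roll -2.999 n rows>= 13.0
```

View pics/b_s.png

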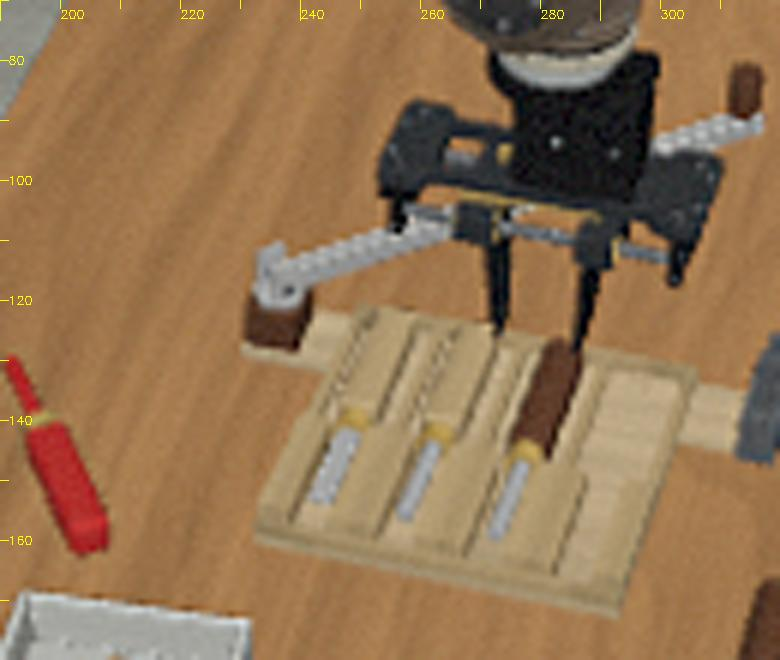

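View pics/b_t.png

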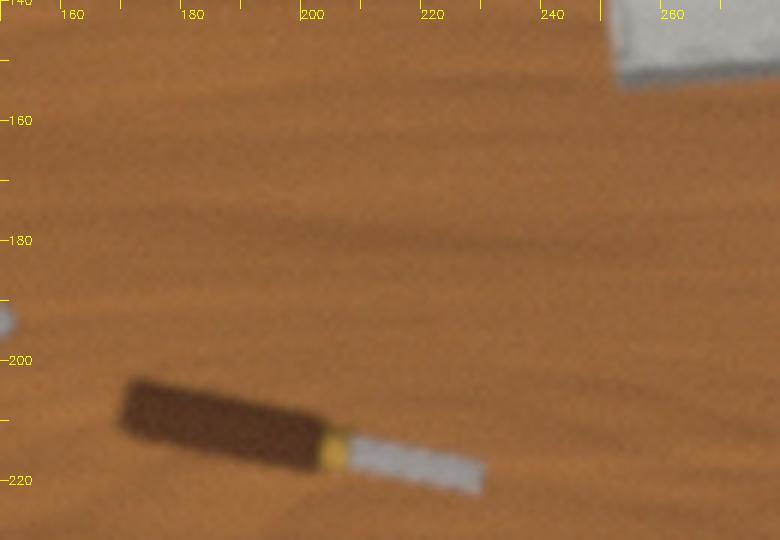

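Emit:
drive_tool:
  plan:
    - [-7,-40,0,-0.12]
    - [-14,-80,0,-0.24]
    - [-21,-120,0,-0.36]
    - [-28,-160,0,-0.48]
    - [-34,-200,0,-0.6]
  jaw: 50

```text
t: 26.37
tool_pos: [510.2, 40.9, 278.0]
eef_rot: [0.962, 0.273, -0.001, -0.0]
force: [1.2, 0.0, -0.6]
grip_width: 0.522
```

```bash
python3 - <<'E'
from h import *
go((476.5,336.5,100),-0.196)
E
```

```text
t 26.37 tcp [510.2  40.9 278. ] jaw ang 0.552 j6 -0.6 w 49.6 F [ 1.2  0.  -0.6]
shift [ 126.4 -269.3    7.1] roll 0.748 | alt roll -2.393 n rows>= 8.0
```

Emit:
drive_tool:
  plan:
    - [14,-30,0,-0.12]
    - [28,-60,0,-0.24]
    - [42,-90,0,-0.36]
    - [56,-120,0,-0.48]
    - [70,-150,0,-0.6]

```text
t: 26.78
tool_pos: [492.2, 205.4, 277.9]
eef_rot: [0.838, 0.545, -0.001, -0.0]
force: [0.9, -0.1, 0.5]
grip_width: 0.526
```

```bash
python3 - <<'E'
from h import *
go((476.5,336.5,100),-0.196)
E
```

```text
t 26.78 tcp [492.2 205.4 277.9] jaw ang 1.153 j6 -0.88 w 50.0 F [ 0.9 -0.1  0.5]
shift [113.4 -67.5   6.9] roll 1.349 | alt roll -1.793 n rows>= 11.0
```

Emit:
drive_tool:
  plan:
    - [22,-13,1,-0.12]
    - [44,-26,3,-0.24]
    - [66,-40,5,-0.36]
    - [88,-53,6,-0.48]
    - [110,-65,7,-0.6]

```text
t: 27.2
tool_pos: [478.2, 332.1, 270.6]
eef_rot: [0.64, 0.769, -0.001, -0.0]
force: [0.2, -1.1, -0.2]
grip_width: 0.528
```

Emit:
drive_tool:
  plan:
    - [0,0,0,-0.12]
    - [0,0,0,-0.24]
    - [0,0,0,-0.36]
    - [0,0,0,-0.48]
    - [0,0,0,-0.6]

```text
t: 27.62
tool_pos: [478.6, 330.8, 270.7]
eef_rot: [0.384, 0.923, -0.001, -0.001]
force: [1.0, -0.2, -0.7]
grip_width: 0.53
```

```bash
python3 - <<'E'
from h import *
go((476.5,336.5,100),-0.196)
E
```

```text
t 27.62 tcp [478.6 330.8 270.7] jaw ang 2.353 j6 -1.86 w 50.4 F [ 1.  -0.2 -0.7]
shift [ 5.5  2.5 -0.3] roll -0.592 | alt roll 2.549 n rows>= 5.0
```

Emit:
drive_tool:
  plan:
    - [5.5,2.5,0,-0.12]
    - [5.5,2.5,0,-0.24]
    - [5.5,2.5,0,-0.36]
    - [5.5,2.5,0,-0.48]
    - [5.5,2.5,0,-0.58]

```text
t: 28.03
tool_pos: [476.5, 336.4, 270.6]
eef_rot: [0.104, 0.995, -0.001, -0.001]
force: [-0.5, 0.2, -0.3]
grip_width: 0.525
```

Emit:
drive_tool:
  plan:
    - [0,0,0,0]
    - [0,0,0,0]

```text
t: 28.2
tool_pos: [476.6, 336.4, 271.1]
eef_rot: [0.109, 0.994, -0.001, -0.001]
force: [0.6, -0.5, 0.3]
grip_width: 0.528
```

```bash
python3 - <<'E'
from h import *
go((476.5,336.5,29),-0.196)
s=snap("side");crop(s,200,140,110,150,4,"b_s")
E
```

```text
t 28.2 tcp [476.6 336.4 271.1] jaw ang 2.924 j6 -2.42 w 50.3 F [ 0.6 -0.5  0.3]
shift [-0.   0.1 71.1] roll -0.022 | alt roll 3.12 n rows>= 2.0
```

View pics/b_s.png

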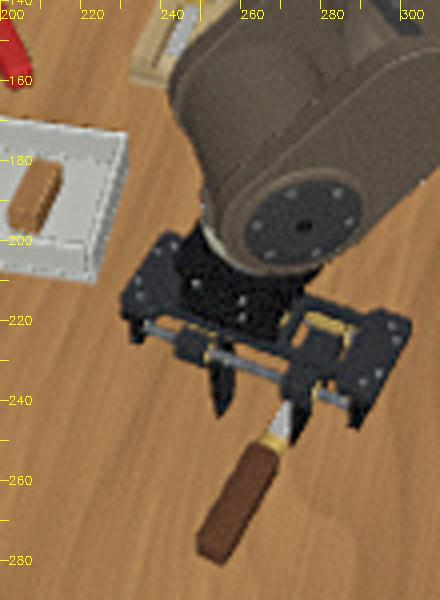

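Emit:
drive_tool:
  plan:
    - [0,0,40,-0.02]
    - [0,0,71,-0.02]
    - [0,0,71,-0.02]
    - [0,0,71,-0.02]

```text
t: 28.58
tool_pos: [476.6, 336.4, 200.3]
eef_rot: [0.098, 0.995, -0.001, -0.001]
force: [0.0, -0.5, 0.5]
grip_width: 0.525
```

Emit:
drive_tool:
  plan:
    - [0,0,0,0]
    - [0,0,0,0]
    - [0,0,0,0]
    - [0,0,0,0]
    - [0,0,0,0]
  jaw: 15

```text
t: 29.0
tool_pos: [476.9, 336.6, 202.4]
eef_rot: [0.097, 0.995, 0.001, 0.001]
force: [0.1, 0.0, 7.6]
grip_width: 0.27
```

Emit:
drive_tool:
  plan:
    - [0,0,0,0]
    - [0,0,0,0]

```text
t: 29.17
tool_pos: [476.9, 336.6, 202.5]
eef_rot: [0.097, 0.995, 0.0, 0.001]
force: [-0.9, -0.5, 8.9]
grip_width: 0.271
```

Emit:
drive_tool:
  plan:
    - [0,0,-20,0]
    - [0,0,-60,0]
    - [0,0,-85,0]
    - [0,0,-85,0]

```text
t: 29.5
tool_pos: [477.2, 336.9, 291.4]
eef_rot: [0.097, 0.995, 0.002, 0.003]
force: [0.2, 0.6, -0.7]
grip_width: 0.273
```

```bash
python3 - <<'E'
from h import *
go((*tw((-78,-16.5,0))[:2],105),-0.048)
s=snap("side");crop(s,200,110,110,180,4,"b_s")
E
```

```text
t 29.5 tcp [477.2 336.9 291.4] jaw ang 2.947 j6 -2.45 w 26.0 F [ 0.2  0.6 -0.7]
shift [-100.7 -486.5   13.6] roll -0.147 | alt roll 2.995 n rows>= 13.0
```

View pics/b_s.png

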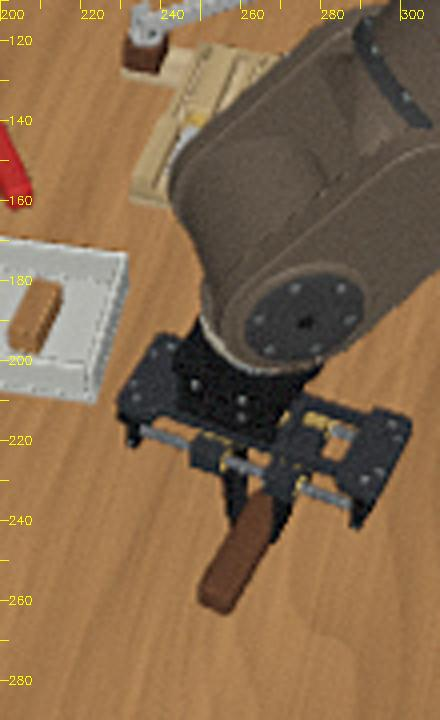

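Emit:
drive_tool:
  plan:
    - [-6,-29,0,0.12]
    - [-12,-58,0,0.24]
    - [-18,-87,0,0.36]
    - [-24,-116,0,0.48]
    - [-31,-150,0,0.6]

```text
t: 29.97
tool_pos: [477.6, 182.4, 285.4]
eef_rot: [0.389, 0.921, -0.0, -0.0]
force: [1.2, -0.4, -0.1]
grip_width: 0.27
```

```bash
python3 - <<'E'
from h import *
go((*tw((-78,-16.5,0))[:2],105),-0.048)
E
```

```text
t 29.97 tcp [477.6 182.4 285.4] jaw ang 2.342 j6 -2.11 w 25.7 F [ 1.2 -0.4 -0.1]
shift [-248.6 -235.4    9.5] roll -0.752 | alt roll 2.39 n rows>= 9.0
```

Emit:
drive_tool:
  plan:
    - [-23,-22,0,0.12]
    - [-46,-44,0,0.24]
    - [-69,-65,0,0.36]
    - [-92,-87,0,0.48]
    - [-115,-109,0,0.6]

```text
t: 30.38
tool_pos: [480.4, 23.5, 285.5]
eef_rot: [0.644, 0.765, -0.0, -0.001]
force: [0.2, 1.2, -0.3]
grip_width: 0.273
```

```bash
python3 - <<'E'
from h import *
go((*tw((-78,-16.5,0))[:2],105),-0.048)
E
```

```text
t 30.38 tcp [480.4  23.5 285.5] jaw ang 1.741 j6 -1.83 w 26.0 F [ 0.2  1.2 -0.3]
shift [-181.   -29.5    9.5] roll -1.353 | alt roll 1.789 n rows>= 11.0
```

Emit:
drive_tool:
  plan:
    - [-20,-3,0,0.12]
    - [-40,-6,0,0.24]
    - [-60,-10,0,0.36]
    - [-80,-13,0,0.48]
    - [-100,-16,0,0.6]

```text
t: 30.8
tool_pos: [482.3, -77.3, 285.4]
eef_rot: [0.842, 0.54, -0.001, -0.001]
force: [0.5, 0.0, -0.2]
grip_width: 0.273
```

```bash
python3 - <<'E'
from h import *
go((*tw((-78,-16.5,0))[:2],105),-0.048)
E
```

```text
t 30.8 tcp [482.3 -77.3 285.4] jaw ang 1.141 j6 -1.44 w 26.0 F [ 0.5  0.  -0.2]
shift [-75.1  34.2   9.4] roll 1.189 | alt roll -1.953 n rows>= 10.0
```

Emit:
drive_tool:
  plan:
    - [-15,7,0,0.12]
    - [-30,14,0,0.24]
    - [-45,20,0,0.36]
    - [-60,27,0,0.48]
    - [-75,34,0,0.6]

```text
t: 31.22
tool_pos: [482.5, -159.4, 285.4]
eef_rot: [0.964, 0.267, -0.001, -0.0]
force: [-0.0, 0.2, -0.5]
grip_width: 0.273
```

Emit:
drive_tool:
  plan:
    - [0,0,0,0.12]
    - [0,0,0,0.24]
    - [0,0,0,0.36]
    - [0,0,0,0.48]
    - [0,0,0,0.58]

```text
t: 31.63
tool_pos: [482.5, -158.6, 285.3]
eef_rot: [1.0, -0.02, -0.001, -0.0]
force: [-0.0, -0.5, -0.3]
grip_width: 0.273
```

Emit:
drive_tool:
  plan:
    - [0,0,0,0]
    - [0,0,0,0]

```text
t: 31.8
tool_pos: [482.7, -158.6, 285.6]
eef_rot: [1.0, -0.015, -0.001, -0.0]
force: [0.3, -0.6, -2.0]
grip_width: 0.273
```

```bash
python3 - <<'E'
from h import *
go((*tw((-78,-16.5,0))[:2],85),-0.048)
s=snap("side");crop(s,200,70,120,110,6,"b_s")
t=snap("top");crop(t,310,110,110,110,6,"b_t")
E
```

```text
t 31.8 tcp [ 482.7 -158.6  285.6] jaw ang -0.03 j6 -0.42 w 26.0 F [ 0.3 -0.6 -2. ]
shift [-0.6  1.3 29.6] roll 0.018 | alt roll -3.123 n rows>= 1.0
```

View pics/b_s.png

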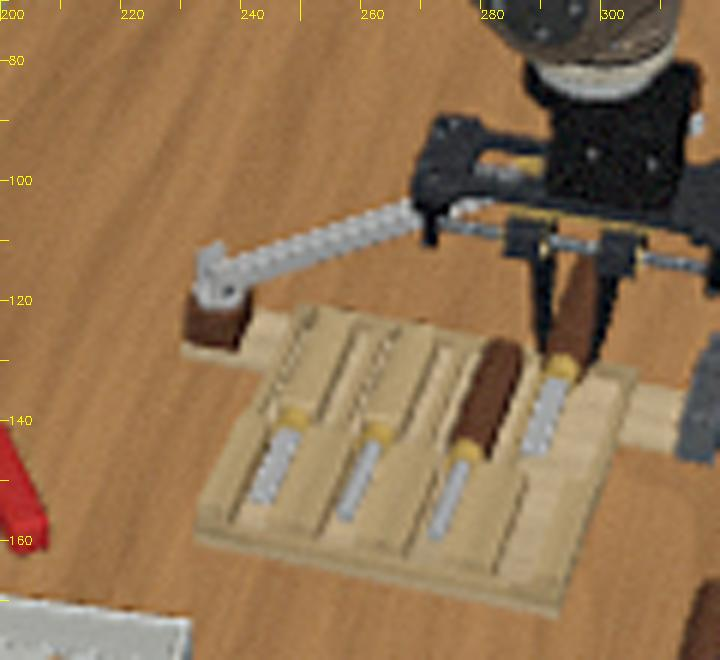

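View pics/b_t.png

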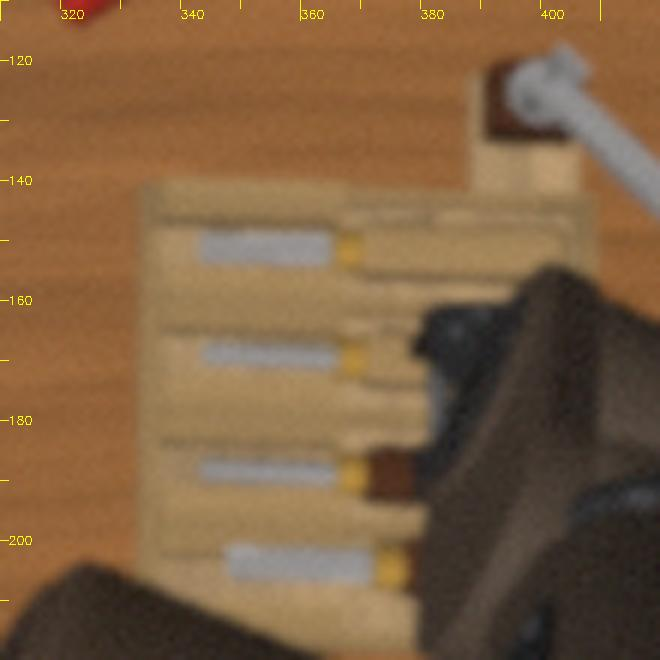

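```bash
python3 - <<'E'
from h import *
t=snap("top");s=snap("side")
z=285.6-171-31.5+13
print(z,inv(onz(t,347.5,204,z)),inv(onz(t,371,204.5,z)), inv(onz(s,288.5,145.5,z)))
E
```

```text
96.10000000000002 [-79.89660455  78.97446581  96.1       ] [-79.53505399  19.12095813  96.1       ] [-80.71633148  80.52730866  96.1       ]
```

Emit:
drive_tool:
  plan:
    - [1,1,20,0.012]
    - [1,1,45,0.012]
    - [1,1,62,0.012]
    - [1,1,71,0.012]
    - [1,1,71,0.012]

```text
t: 32.42
tool_pos: [483.6, -159.6, 213.8]
eef_rot: [1.0, -0.022, -0.001, -0.001]
force: [-0.6, -0.1, -1.5]
grip_width: 0.273
```

Emit:
drive_tool:
  plan:
    - [0,0,0,0]
    - [0,0,0,0]

```text
t: 32.58
tool_pos: [484.0, -159.8, 216.1]
eef_rot: [1.0, -0.022, 0.001, 0.0]
force: [0.0, 0.1, -0.0]
grip_width: 0.268
```

```bash
python3 - <<'E'
from h import *
go((*tw((-78,-16.5,0))[:2],38),-0.048)
s=snap("side");crop(s,200,70,120,110,6,"b_s")
E
```

```text
t 32.58 tcp [ 484.  -159.8  216.1] jaw ang -0.045 j6 -0.4 w 25.5 F [ 0.   0.1 -0. ]
shift [-2.   0.2  7.1] roll 0.003 | alt roll -3.138 n rows>= 1.0
```

View pics/b_s.png

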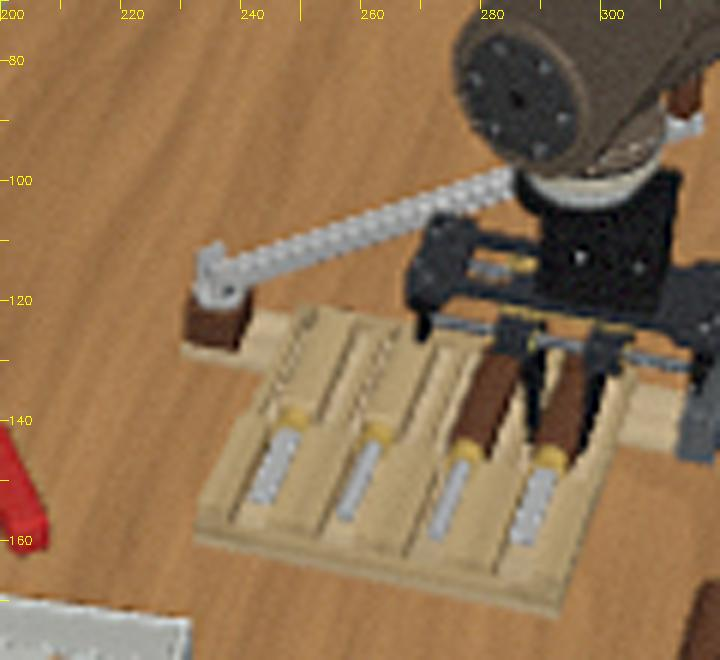

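Emit:
drive_tool:
  plan:
    - [-1,0,5,0]
    - [-1,0,6.5,0]
    - [-1,0,6.5,0]
    - [-1,0,6.5,0]

```text
t: 32.97
tool_pos: [482.8, -159.7, 208.8]
eef_rot: [1.0, -0.022, 0.0, 0.0]
force: [-0.4, 0.1, -1.0]
grip_width: 0.27
```

Emit:
drive_tool:
  plan:
    - [0,0,0,0]
    - [0,0,0,0]
    - [0,0,0,0]
    - [0,0,-30,0]
    - [0,0,-70,0]
  jaw: 42

```text
t: 33.38
tool_pos: [482.5, -159.6, 277.3]
eef_rot: [1.0, -0.023, -0.003, -0.001]
force: [0.4, -0.3, -0.1]
grip_width: 0.441
```

```bash
python3 - <<'E'
from h import *
s=snap("side");crop(s,190,70,130,110,6,"b_s")
t=snap("top");crop(t,320,110,130,110,6,"b_t")
print(knob(.8,0))
go((460,-462,130),-.822+.0)
E
```

```text
[ 458.63841159 -461.5151151    70.        ]
t 33.48 tcp [ 483.5 -159.9  283.1] jaw ang -0.045 j6 -0.4 w 42.0 F [ 0.5  0.7 -0.5]
shift [ -9.8 302.9 -17. ] roll 0.777 | alt roll -2.364 n rows>= 8.0
```

View pics/b_s.png

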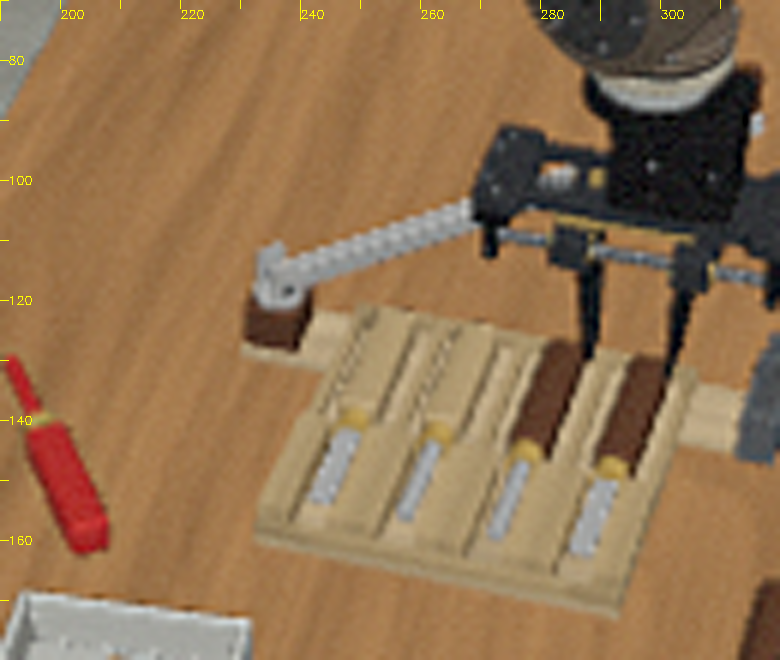

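Emit:
drive_tool:
  plan:
    - [-2,40,-20,0.12]
    - [-3,80,-20,0.24]
    - [-5,120,-20,0.36]
    - [-6,160,-20,0.48]
    - [-7,200,-20,0.6]
  jaw: 55

```text
t: 33.9
tool_pos: [466.2, -361.0, 298.7]
eef_rot: [0.948, -0.32, 0.0, 0.0]
force: [0.8, 0.8, -1.6]
grip_width: 0.578
```

```bash
python3 - <<'E'
from h import *
go((459.5,-462,125),-.822)
E
```

```text
t 33.9 tcp [ 466.2 -361.   298.7] jaw ang -0.651 j6 -0.12 w 55.0 F [ 0.8  0.8 -1.6]
shift [55.8 84.4  2.7] roll 0.171 | alt roll -2.97 n rows>= 3.0
```

Emit:
drive_tool:
  plan:
    - [20,30,0,0.12]
    - [40,60,2,0.17]
    - [54,82,2,0.17]
    - [54,82,2,0.17]
    - [54,82,2,0.17]

```text
t: 34.32
tool_pos: [460.0, -458.1, 295.9]
eef_rot: [0.918, -0.397, -0.0, -0.0]
force: [0.2, 0.7, 0.7]
grip_width: 0.577
```

Emit:
drive_tool:
  plan:
    - [0,0,0,0]
    - [0,0,0,0]

```text
t: 34.48
tool_pos: [460.9, -456.0, 296.7]
eef_rot: [0.918, -0.396, -0.0, -0.0]
force: [-0.4, -0.2, 0.1]
grip_width: 0.578
```

```bash
python3 - <<'E'
from h import *
go((459.5,-462,75),-.822)
s=snap("side");crop(s,220,30,170,140,4,"k_s")
t=snap("top");crop(t,310,110,200,140,4,"k_t")
E
```

```text
t 34.48 tcp [ 460.9 -456.   296.7] jaw ang -0.814 j6 -0.07 w 55.0 F [-0.4 -0.2  0.1]
shift [ 3.4  5.1 50.7] roll 0.008 | alt roll -3.134 n rows>= 2.0
```

View pics/k_s.png

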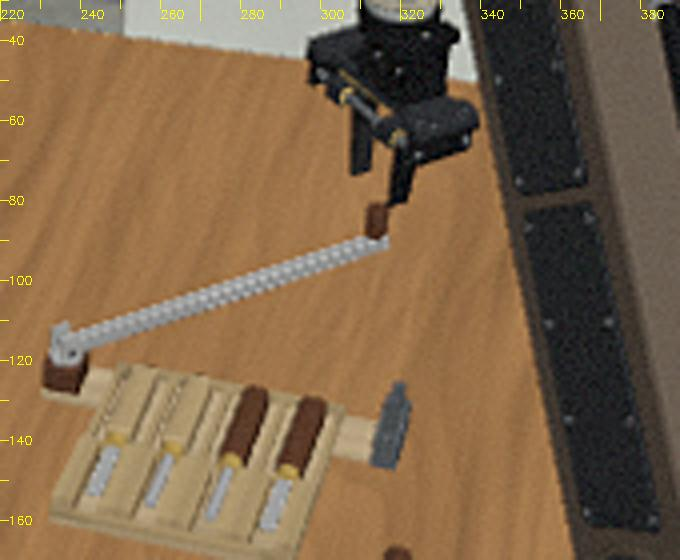

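View pics/k_t.png

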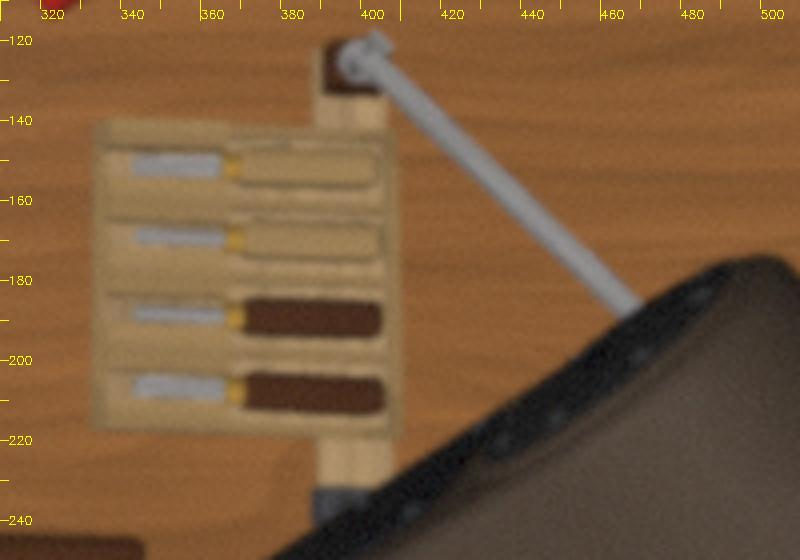

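Emit:
drive_tool:
  plan:
    - [3.5,5,0,0]
    - [3.5,5,25,0]
    - [3.5,5,50,0]
    - [3.5,5,50,0]
    - [3.5,5,50,0]

```text
t: 35.0
tool_pos: [459.5, -463.1, 246.3]
eef_rot: [0.918, -0.396, -0.001, -0.0]
force: [0.0, -0.9, 0.4]
grip_width: 0.579
```

Emit:
drive_tool:
  plan:
    - [0,0,0,0]
    - [0,0,0,0]
    - [0,0,0,0]
    - [0,0,0,0]
    - [0,0,0,0]
  jaw: 10

```text
t: 35.42
tool_pos: [459.5, -463.1, 247.5]
eef_rot: [0.918, -0.396, 0.0, 0.0]
force: [0.9, 0.5, 0.1]
grip_width: 0.282
```

Emit:
drive_tool:
  plan:
    - [0,0,0,0]
    - [0,0,0,0]
    - [0,0,0,0]

```text
t: 35.67
tool_pos: [459.4, -463.1, 246.9]
eef_rot: [0.918, -0.396, 0.0, 0.0]
force: [-0.9, 0.3, 0.2]
grip_width: 0.224
```

```bash
cat >> h.py <<'E'
def traj(th0,ph0,L):
    from scipy.spatial.transform import Rotation as Ro
    o=readout.get_obs(); print(o["t"],o["tool_pos"].round(1),"F",o["force"].round(1),"w",round(o["grip_width"]*95.1,1),"knob0",knob(th0,ph0).round(1))
    R=Ro.from_quat(o["eef_rot"]).as_matrix()
    for th,ph in L: print(th,ph,(R.T@(knob(th,ph)-knob(th0,ph0))).round(1),"roll",round(-(th-th0),2))
E
python3 - <<'E'
from h import *
traj(.8,0,[(.8,.05),(.8,.1),(.8,.15),(.7,.15),(.6,.15),(.5,.15)])
s=snap("side");crop(s,220,30,170,140,4,"k_s")
E
```

```text
35.6667 [ 459.4 -463.1  246.9] F [-0.9  0.3  0.2] w 21.3 knob0 [ 458.6 -461.5   70. ]
0.8 0.05 [  0.   -1.7 -17. ] roll -0.0
0.8 0.1 [  0.   -4.2 -33.8] roll -0.0
0.8 0.15 [  0.   -7.6 -50.5] roll -0.0
0.7 0.15 [-33.1  -9.3 -50.5] roll 0.1
0.6 0.15 [-66.  -14.4 -50.5] roll 0.2
0.5 0.15 [-98.2 -22.8 -50.5] roll 0.3
```

View pics/k_s.png

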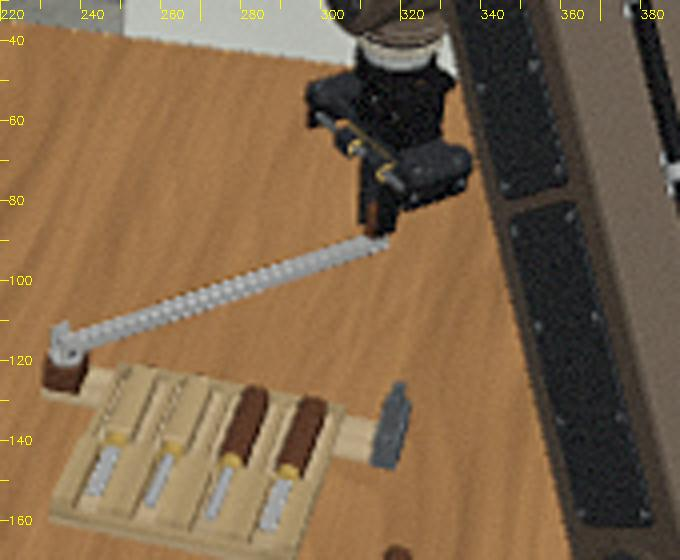

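Emit:
drive_tool:
  plan:
    - [0,-1,-12,0]
    - [0,-3,-25,0]
    - [0,-5,-38,0]
    - [0,-8,-51,0]
    - [0,-8,-51,0]

```text
t: 36.13
tool_pos: [466.0, -457.3, 301.3]
eef_rot: [0.918, -0.396, 0.002, 0.001]
force: [0.5, 0.1, -1.4]
grip_width: 0.226
```

Emit:
drive_tool:
  plan:
    - [-33,-2,0,0.1]
    - [-66,-7,0,0.2]
    - [-98,-15,0,0.3]
    - [-129,-27,0,0.4]
    - [-159,-41,0,0.5]

```text
t: 36.55
tool_pos: [385.3, -312.5, 298.1]
eef_rot: [0.79, -0.613, 0.001, -0.0]
force: [20.6, 4.9, -7.0]
grip_width: 0.224
```

Emit:
drive_tool:
  plan:
    - [0,0,0,0]
    - [0,0,0,0]

```text
t: 36.72
tool_pos: [386.0, -312.5, 298.5]
eef_rot: [0.792, -0.611, 0.0, -0.0]
force: [0.4, -0.0, -1.6]
grip_width: 0.226
```

```bash
python3 - <<'E'
from h import *
traj(.3,.15,[(.2,.15),(.1,.15),(0.05,.15),(0.02,.15),(0,.15),(0,.1),(0,.05),(0,0)])
s=snap("side");crop(s,220,30,170,140,4,"k_s")
E
```

```text
36.7167 [ 386.  -312.5  298.5] F [ 0.4 -0.  -1.6] w 21.5 knob0 [ 385.  -312.2  120.5]
0.2 0.15 [-33.2  -1.8  -0. ] roll 0.1
0.1 0.15 [-66.   -6.9  -0. ] roll 0.2
0.05 0.15 [-82.2 -10.7  -0.1] roll 0.25
0.02 0.15 [-91.8 -13.4  -0.1] roll 0.28
0 0.15 [-98.2 -15.3  -0.1] roll 0.3
0 0.1 [-99.2 -12.1  16.6] roll 0.3
0 0.05 [-100.    -9.7   33.5] roll 0.3
0 0 [-100.5   -8.1   50.5] roll 0.3
```

View pics/k_s.png

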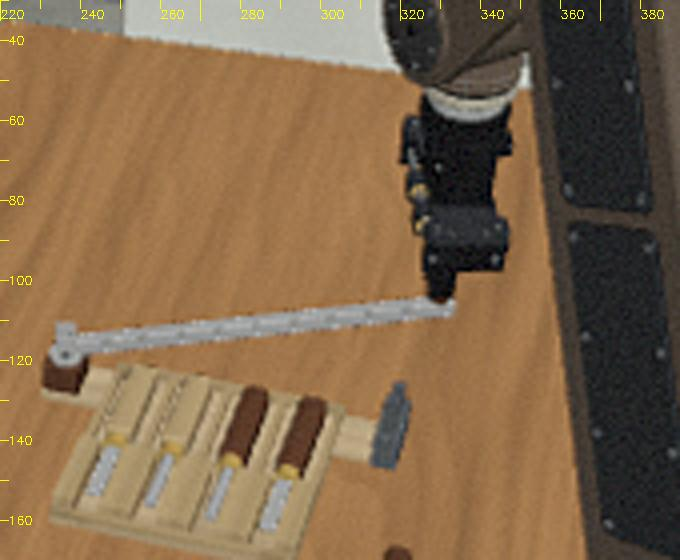

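Emit:
drive_tool:
  plan:
    - [-25,-1,0,0.08]
    - [-50,-4,0,0.15]
    - [-70,-8,0,0.21]
    - [-86,-12,0,0.26]
    - [-97,-15,0,0.3]

```text
t: 37.18
tool_pos: [376.0, -215.5, 297.9]
eef_rot: [-0.691, 0.723, -0.0, -0.0]
force: [1.1, 0.1, -2.0]
grip_width: 0.228
```

Emit:
drive_tool:
  plan:
    - [0,0,0,0]
    - [0,0,0,0]
    - [0,0,0,0]

```text
t: 37.43
tool_pos: [376.0, -216.7, 297.7]
eef_rot: [-0.692, 0.722, 0.0, -0.0]
force: [-1.9, 0.4, -1.4]
grip_width: 0.225
```

```bash
python3 - <<'E'
from h import *
go((374.7,-213.1,125.5),1.523)
traj(0,.15,[(0,.1),(0,.05),(0,0)])
s=snap("side");crop(s,220,30,170,140,4,"k_s");crop(s,290,90,60,60,10,"k_s2")
t=snap("top");crop(t,340,110,90,150,4,"k_t")
E
```

```text
t 37.43 tcp [ 376.  -216.7  297.7] jaw ang -1.614 j6 0.94 w 21.4 F [-1.9  0.4 -1.4]
shift [-3.6  1.5  1.2] roll 0.005 | alt roll -3.137 n rows>= 1.0
37.4333 [ 376.  -216.7  297.7] F [-1.9  0.4 -1.4] w 21.4 knob0 [ 374.9 -213.3  120.5]
0 0.1 [-0.   3.4 16.7] roll 0
0 0.05 [-0.   5.9 33.6] roll 0
0 0 [-0.   7.5 50.5] roll 0
```

View pics/k_s2.png

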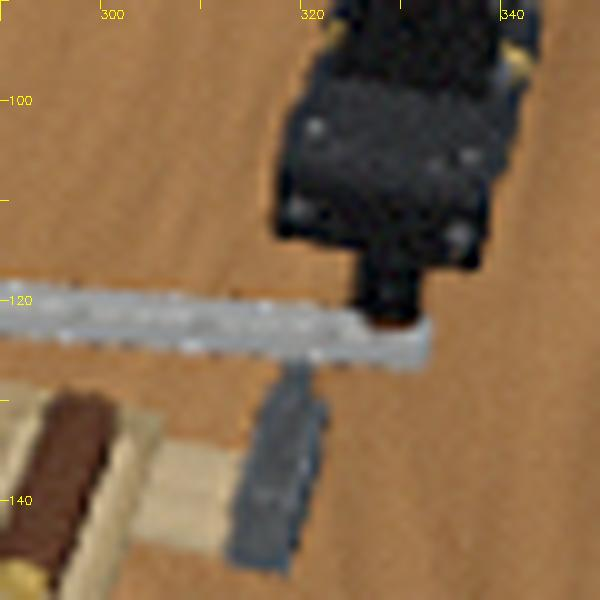

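View pics/k_t.png

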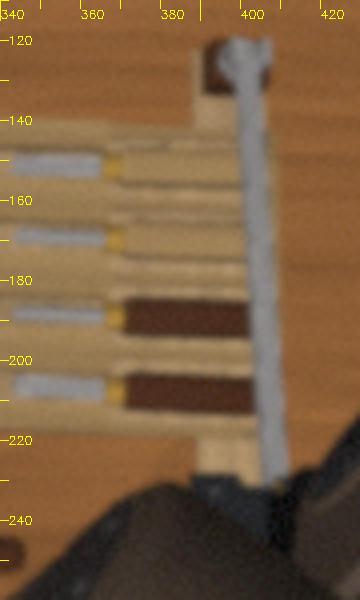

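Emit:
drive_tool:
  plan:
    - [-3.6,1,0,0.005]
    - [-3.6,1,0,0.005]
    - [-3.6,4,12,0.005]
    - [-3.6,6,22,0.005]
    - [-3.6,7,30,0.005]

```text
t: 37.95
tool_pos: [369.4, -212.7, 267.5]
eef_rot: [-0.689, 0.725, -0.001, 0.0]
force: [2.8, 0.0, -1.6]
grip_width: 0.228
```

Emit:
drive_tool:
  plan:
    - [0,0,0,0]

```text
t: 38.03
tool_pos: [369.4, -212.7, 266.9]
eef_rot: [-0.689, 0.725, -0.0, 0.0]
force: [4.3, -0.4, -1.3]
grip_width: 0.224
```

```bash
python3 - <<'E'
from h import *
go((367.0,-213.15,76),1.523)
s=snap("side");crop(s,290,90,60,60,10,"k_s2")
E
```

```text
t 38.03 tcp [ 369.4 -212.7  266.9] jaw ang -1.621 j6 0.94 w 21.3 F [ 4.3 -0.4 -1.3]
shift [ 0.6  2.4 19.9] roll -0.002 | alt roll 3.139 n rows>= 1.0
```

View pics/k_s2.png

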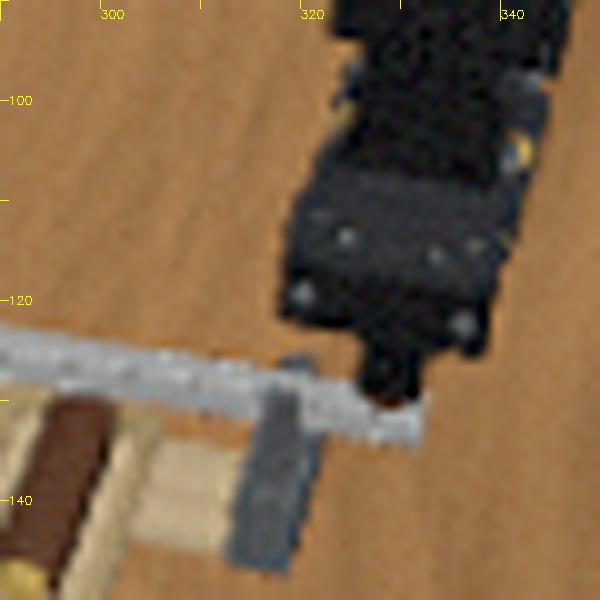

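Emit:
drive_tool:
  plan:
    - [0.5,1,8,0]
    - [0.5,2,15,0]
    - [0.5,2,20,0]
    - [0.5,2,20,0]

```text
t: 38.42
tool_pos: [367.0, -212.7, 246.9]
eef_rot: [-0.689, 0.724, 0.0, -0.0]
force: [2.4, -0.5, 0.6]
grip_width: 0.227
```

Emit:
drive_tool:
  plan:
    - [0,0,0,0]
    - [0,0,0,0]
    - [0,0,0,0]
    - [0,0,0,0]
    - [0,0,0,0]
  jaw: 55

```text
t: 38.83
tool_pos: [367.0, -212.6, 247.8]
eef_rot: [-0.69, 0.724, 0.0, -0.0]
force: [0.4, -0.6, 0.0]
grip_width: 0.52
```

Emit:
drive_tool:
  plan:
    - [0,0,-35,0]
    - [0,0,-70,0]
    - [0,0,-110,0]
    - [0,0,-130,0]
    - [0,0,-130,0]

```text
t: 39.25
tool_pos: [367.2, -212.6, 381.7]
eef_rot: [-0.69, 0.724, -0.004, 0.0]
force: [-0.2, 0.2, -0.5]
grip_width: 0.579
```

```bash
python3 - <<'E'
from h import *
go((300,-450,200),1.523)
s=snap("side");crop(s,290,90,60,60,10,"k_s2")
E
```

```text
t 39.25 tcp [ 367.2 -212.6  381.7] jaw ang -1.62 j6 0.94 w 55.1 F [-0.2  0.2 -0.5]
shift [240.3  55.6  11.4] roll -0.001 | alt roll 3.14 n rows>= 7.0
```

View pics/k_s2.png

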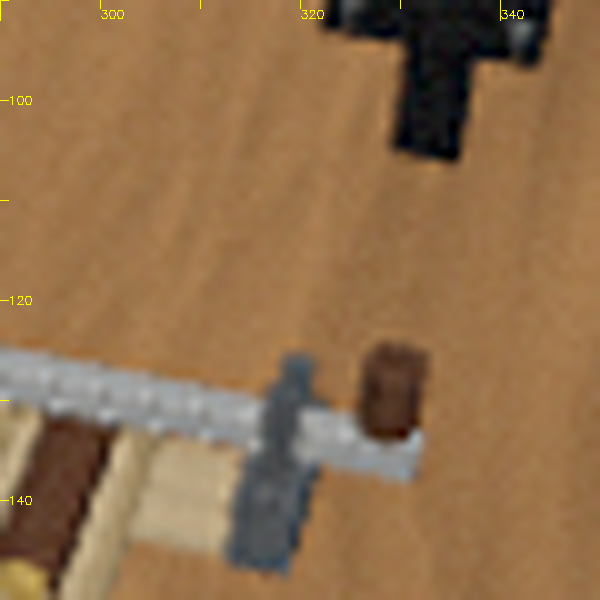

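Emit:
drive_tool:
  plan:
    - [200,45,0,0]
    - [200,45,0,0]
    - [200,45,0,0]
    - [200,45,0,0]
    - [200,45,0,0]

```text
t: 39.72
tool_pos: [311.2, -412.2, 376.3]
eef_rot: [-0.689, 0.724, 0.001, 0.0]
force: [0.6, -0.5, 1.2]
grip_width: 0.576
```

Emit:
drive_tool:
  plan:
    - [90,0,0,0]
    - [90,0,0,0]
    - [90,0,0,0]
    - [90,0,0,0]

```text
t: 40.05
tool_pos: [307.2, -502.0, 375.4]
eef_rot: [-0.689, 0.725, 0.001, 0.0]
force: [0.2, 1.2, -0.6]
grip_width: 0.577
```

```bash
python3 - <<'E'
from h import *
s=snap("side");crop(s,150,90,200,145,4,"f_s")
t=snap("top");crop(t,200,80,220,180,3,"f_t");print(readout.get_obs()["tool_pos"],readout.get_obs()["t"])
cv2.imwrite("pics/f_top.png",t["image"][:,:,::-1])
E
```

```text
[ 307.80452679 -499.40305915  376.22326917] 40.15
```

View pics/f_s.png

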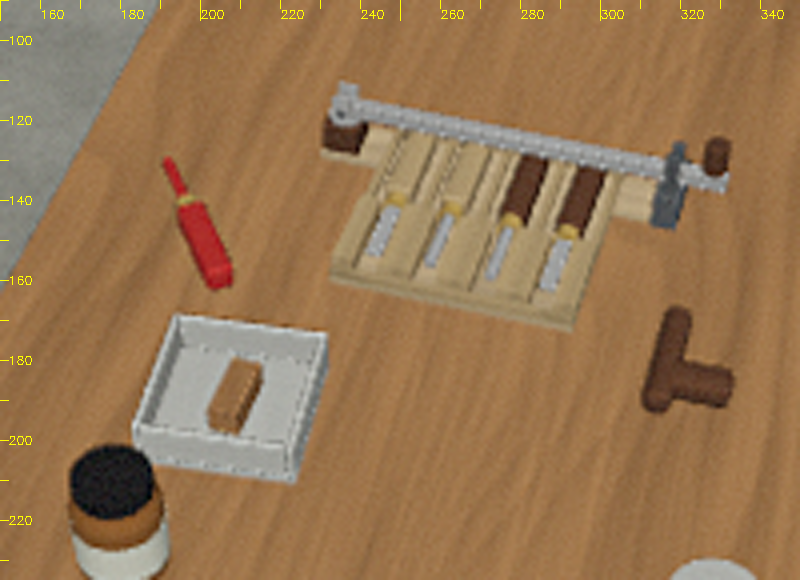

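View pics/f_t.png

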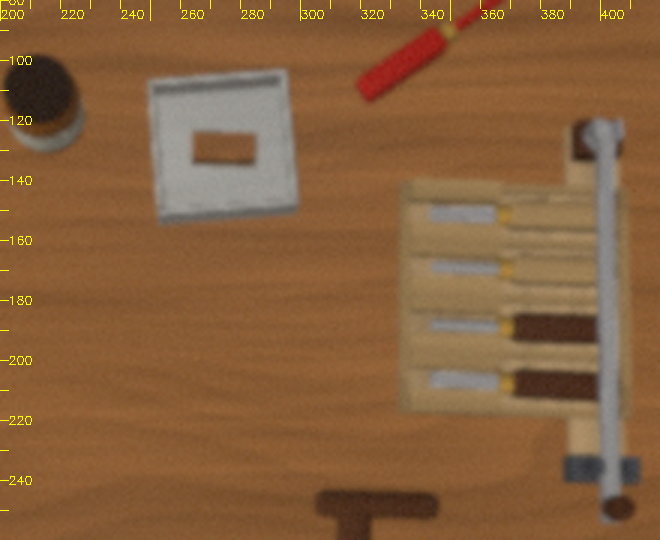

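View pics/f_top.png

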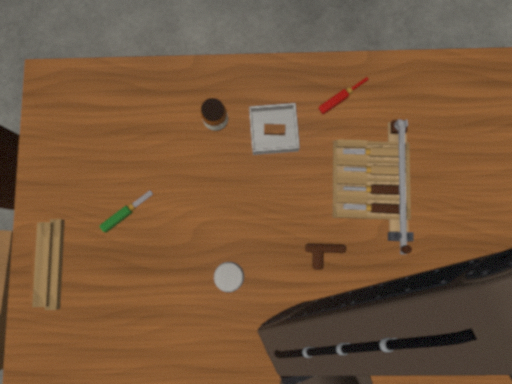

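The final views show all four tools in their compartments, the offcut in the box and the bar down in the notch, with the knob at (406, 249) in the top view as at the start. The jar, tin, cane handle and look-alikes have not moved.

```bash
python3 -c "
from workcell import env; print(env.sign_off())"
```

```text
the job is handed in; nothing more can be done
None
```

The job is done and handed in at about 40 s of the 210 s; the hand-in gave no verdict.

- **Bar out:** I lifted the bar over the keeper and swung it out to about 0.8 rad.
- **Offcut:** There was only one in the tray, and it is now in the scrap box.
- **Rasps and files:** All four were on the bench. Each now lies flat in its own compartment, handle in the wide bay and blade in the slot. From x = -78 to +78 mm they are dark flat, dark round, light round and light flat.
- **Bar back:** I swung it back, lifted it over the outer cheek, lowered it fully into the notch and let go.

**Last checks:** In both cameras the bar and knob are back where they started, and the blades sit in their slots. The jar, tin, cane handle and the red and green look-alikes have not moved. I saw no grip slip and no tool knocked aside. The highest tool force in the readings was about 21 N, while swinging the bar. No check failed, and the two cameras mostly agreed to within about 4 mm. The exceptions were one triangulated handle point that missed by 6.6 mm and a few side-view handle-end readings off by up to about 8 mm. I checked each blade's alignment again before lowering it.

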